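# Steady the sanding stand and scuff the test panels

## Robot

A 6-joint arm with a two-finger parallel gripper is mounted at the origin on a cart in front of the work surface, level with it; the furniture and walls round the work are solid. World frame = base frame: x ahead of the robot, y to its left, z up, the work surface at z = 0. Lengths are in mm, angles in degrees, forces in N, time in s.
With the tool pointing down it reaches from about 350 to 850 mm from the base axis. Payload 8.1 kg.
Tool frame: the origin (TCP) lies where the fingers leave the gripper's body, on its centre line; the fingertips stand 73 mm ahead of it and the grasp point (between the pads) lies 54 mm ahead of it; z points along the fingers, y is the line along which they close (so a half turn about z gives the same grasp; the last joint's range is limited). The gripper opens to 85 mm and grips with 20 to 120 N. Pads are 22 mm wide; open, the fingers measure 114 mm over their backs; the gripper's body (76 mm by 85 mm) begins 54 mm behind the grasp point. The pads swing forward as they close: fully open they stand 13 mm farther back than shut.
Start: joints at [70.222, 7.471, 85.268, -0, 87.261, -4.893], TCP at [154.11, 579.876, 303.892] pointing down, gripper open.
Joint ranges: [-169.43, 169.43], [-51.17, 129.36], [1.28, 143.12], [-76.62, 256.62], [0, 156.53], [-152.29, 152.29]. Speed limits (degrees/s): [136.94, 136.94, 159.86, 180, 180, 180].

## Interface

Orientations are given as [roll, pitch, yaw] about the fixed x, y, z axes, in that order (R = Rz(yaw) Ry(pitch) Rx(roll)).
In Python, from bench import sense, optics, r gives the robot as it stands.
- The arm moves only by the tool servo_tool, never from a script. Its argument "plan" is a list that holds one entry, the list of rows, each a list of 5 numbers: the shift along the world's x, y, z in m, then the turn about the world's z in degrees, then the finger opening in m, from 0 to 0.0854. A call has 1 to 10 rows; each row shifts and turns the commanded pose from where the row before left it; what a row does not reach is not made up. A row lasts 1/10 s, in which the tool goes at most 50 mm and 8.59 degrees, less where a joint would pass 70% of its speed; a pose out of reach is approached as far as the arm can. A call is refused whole if a number of a shift passes 0.05 or a number of a turn 8.59, either way. A call with a gripper value outside its range is refused whole. The fingers move at their own pace and stop on an object; "force" is the grip in N (left out, the last holds). Time passes only in rows, so rows that do not move let the fingers close. It gives the time, the measured TCP pose, the force, the opening and the grip force at its end, in the units of the state.
- sense(): the state, without advancing time (a new reading comes with each control period).
- optics.snapshot(name): name is "scene" or "top" or "wrist"; returns a dict with "frame" (384x512x3 uint8, blue, green, red), "fx", "fy", "cx", "cy" (pixels), "cam_to_world" (4x4, takes a point from camera to world coordinates). Camera axes: x right, y down, z forward; pixel columns grow to the right and rows downward; lengths in mm; the calibration is good to about 2 mm. The wrist camera is an equidistant fisheye: a pixel r from the principal point sees the ray r / f radians off the axis. A picture is of the moment at which its call begins. There is no depth.
- r.hand_in(): hands the job in; it is judged then, once.
The state is a dict: "time": time; "joint_pos": joint angles; "qd": joint speeds; "joint_efforts": joint torques, N m; "tool_pos": TCP position; "tcp_rot": TCP orientation; "ft_force": force on the tool from outside, world axes, zero at the start; "wrist_torque": the same for the moment, N m; "finger_gap": finger opening in mm; "grip_force": force on a finger pad.
Only numpy, scipy, OpenCV 4.12 (cv2) and the standard library are available. Lean on these libraries where they do the work, as an engineer would, in place of code of your own. Each camera call takes 0.05 s, during which the arm holds its last target. There are 200 camera calls.

## Task

The sanding stand rocks because two of its feet ride on the ribs of the metal dust tray: turn it in the tray until all four feet stand on the flat floor and it sits firm and level. Then scuff every painted test panel in the wooden rack, one at a time, the lightest colour first and black last so that dark dust does not mark the light ones: lay it between the dowels of the stand, rub the cork block flat along its whole length there and back with light, steady pressure, and put the panel back painted side up in a free bay of the rack. When all are done, leave the stand firm in the tray, lay the block flat on the worktop clear of the tray, and leave the cutter, tape and jar where they are.

Things in the scene. Friction and masses are not known exactly. Their poses are not given: they have to be found in the camera images.
- dust_tray: Fixed square tray of bare sheet metal, 250 x 250 mm, rim 15 mm high. Origin under its centre on the worktop; floor top 3 mm above the origin. Two raised stiffening ribs (24 mm wide, 7 mm high, 222 mm long) cross at its centre, one along the tray's x axis, one along its y axis; the floor of the four quarters between them is flat.
- stand_top (a point): Middle of the top face of the loose wooden sanding stand (0.8 kg); x along its beam, y across, z up. The beam is 190 x 34 mm, 14 mm thick; grip it across the 34 mm near the middle (beyond 57 mm it widens to 68 mm). Eight low dowels (6 mm) hold one panel lengthwise on top with 3 mm of play each way; it overhangs the beam by 5 mm each side, so its middle can be gripped.
- stand_base (a point): Centre of the same stand at the level of its feet, 56 mm below stand_top, same axes. Four domed rubber feet, 12 mm in radius, at x = +/-82, y = +/-50 mm. At the start two diagonal feet ride on a rib and it rocks (5 degrees). With the beam within 12 degrees of either rib's direction and the stand within 5 mm of the tray's centre, all four feet are on the flat floor (3 mm over the tray's origin).
- block_centre (a point): Cork sanding block, 112 x 62 x 26 mm, 0.09 kg, loose on the worktop. This point is its centre, half-way up; x along the 112 mm, y along the 62 mm, z up. Grip it across the 62 mm. The lower face does the sanding: 3 to 15 N is the right pressure.
- panel_white_centre (a point): Loose flat test panel of painted board with a white top face, 160 x 44 x 10 mm, 0.09 kg; absent in some starts. This point is its centre, half-way up (5 mm above its underside); x along the 160 mm, y along the 44 mm, z up out of the painted face. At the start it lies in one of the rack's bays, about 30 mm from its neighbours.
- panel_blue_centre (a point): Loose flat test panel of painted board with a blue top face, 160 x 44 x 10 mm, 0.09 kg; absent in some starts. This point is its centre, half-way up (5 mm above its underside); x along the 160 mm, y along the 44 mm, z up out of the painted face. At the start it lies in one of the rack's bays, about 30 mm from its neighbours.
- panel_black_centre (a point): Loose flat test panel of painted board with a black top face, 160 x 44 x 10 mm, 0.09 kg; absent in some starts. This point is its centre, half-way up (5 mm above its underside); x along the 160 mm, y along the 44 mm, z up out of the painted face. At the start it lies in one of the rack's bays, about 30 mm from its neighbours.
- rack: Fixed wooden rack for the panels: two rails along its x axis (234 mm long, 18 mm wide, centres at y = +/-50 mm, tops 30 mm above the worktop) on two low cross bars (8 mm high, 22 mm wide, at x = +/-74 mm). Origin under its centre. Dowels standing 18 mm over the rails at x = -111, -37, 37, 111 mm part three bays, 66 mm clear each.
- rack_bay0 (a point): Centre of bay 0 of the rack, half-way between the rails at the height of their tops; axes as the rack's. A panel lies flat across both rails, its length along the rack's y axis, and can be gripped at its middle between the rails.
- rack_bay1 (a point): Centre of bay 1 of the rack, half-way between the rails at the height of their tops; axes as the rack's. A panel lies flat across both rails, its length along the rack's y axis, and can be gripped at its middle between the rails.
- rack_bay2 (a point): Centre of bay 2 of the rack, half-way between the rails at the height of their tops; axes as the rack's. A panel lies flat across both rails, its length along the rack's y axis, and can be gripped at its middle between the rails.
- box_cutter: Bystander: yellow box cutter, 27 x 178 x 20 mm, lying loose on the worktop; leave it where it is.
- masking_tape: Bystander: roll of beige masking tape, 105 mm across, 48 mm high, loose behind the tray; leave it where it is.
- yellow_jar: Bystander: glass jar of yellow toner with a strainer, 90 x 95 x 132 mm, loose behind the tray; leave it where it is.

How it is judged (in metres and radians):
On the way, in this order (a step that is already met when the one before it is completed fails the run):
1. the stand is level on all four feet on the flat floor of the tray and lies still (angle between stand_top's own z axis and vertical below 0.015 rad and z of stand_top in the frame of dust_tray below 0.0615 m and horizontal distance between stand_top and dust_tray below 0.04 m and linear speed of stand below 0.02 m/s and angular speed of stand below 0.1 rad/s), for 0.5 s.
2. the block lies flat on the white panel in the firm stand, toward one end, pressed with more than 2 N (horizontal distance between panel_white_centre and stand_top below 0.009 m and z of panel_white_centre in the frame of stand_top below 0.009 m and z of panel_white_centre in the frame of dust_tray below 0.0665 m and angle between panel_white_centre's own z axis and vertical below 0.03 rad and angle between the z axis of block_centre and the z axis of panel_white_centre, either way round below 0.08 rad and y of block_centre in the frame of panel_white_centre between -0.02 and 0.02 m and contact force between block and panel_white above 2 N and x of block_centre in the frame of panel_white_centre above 0.02 m), for 0.1 s.
3. the block lies flat on the white panel in the firm stand, over the middle, pressed with more than 2 N (horizontal distance between panel_white_centre and stand_top below 0.009 m and z of panel_white_centre in the frame of stand_top below 0.009 m and z of panel_white_centre in the frame of dust_tray below 0.0665 m and angle between panel_white_centre's own z axis and vertical below 0.03 rad and angle between the z axis of block_centre and the z axis of panel_white_centre, either way round below 0.08 rad and y of block_centre in the frame of panel_white_centre between -0.02 and 0.02 m and contact force between block and panel_white above 2 N and x of block_centre in the frame of panel_white_centre between -0.012 and 0.012 m), for 0.1 s.
4. the block lies flat on the white panel in the firm stand, toward the other end, pressed with more than 2 N (horizontal distance between panel_white_centre and stand_top below 0.009 m and z of panel_white_centre in the frame of stand_top below 0.009 m and z of panel_white_centre in the frame of dust_tray below 0.0665 m and angle between panel_white_centre's own z axis and vertical below 0.03 rad and angle between the z axis of block_centre and the z axis of panel_white_centre, either way round below 0.08 rad and y of block_centre in the frame of panel_white_centre between -0.02 and 0.02 m and contact force between block and panel_white above 2 N and x of block_centre in the frame of panel_white_centre below -0.02 m), for 0.1 s.
5. the block lies flat on the blue panel in the firm stand, toward one end, pressed with more than 2 N (horizontal distance between panel_blue_centre and stand_top below 0.009 m and z of panel_blue_centre in the frame of stand_top below 0.009 m and z of panel_blue_centre in the frame of dust_tray below 0.0665 m and angle between panel_blue_centre's own z axis and vertical below 0.03 rad and angle between the z axis of block_centre and the z axis of panel_blue_centre, either way round below 0.08 rad and y of block_centre in the frame of panel_blue_centre between -0.02 and 0.02 m and contact force between block and panel_blue above 2 N and x of block_centre in the frame of panel_blue_centre above 0.02 m), for 0.1 s.
6. the block lies flat on the blue panel in the firm stand, over the middle, pressed with more than 2 N (horizontal distance between panel_blue_centre and stand_top below 0.009 m and z of panel_blue_centre in the frame of stand_top below 0.009 m and z of panel_blue_centre in the frame of dust_tray below 0.0665 m and angle between panel_blue_centre's own z axis and vertical below 0.03 rad and angle between the z axis of block_centre and the z axis of panel_blue_centre, either way round below 0.08 rad and y of block_centre in the frame of panel_blue_centre between -0.02 and 0.02 m and contact force between block and panel_blue above 2 N and x of block_centre in the frame of panel_blue_centre between -0.012 and 0.012 m), for 0.1 s.
7. the block lies flat on the blue panel in the firm stand, toward the other end, pressed with more than 2 N (horizontal distance between panel_blue_centre and stand_top below 0.009 m and z of panel_blue_centre in the frame of stand_top below 0.009 m and z of panel_blue_centre in the frame of dust_tray below 0.0665 m and angle between panel_blue_centre's own z axis and vertical below 0.03 rad and angle between the z axis of block_centre and the z axis of panel_blue_centre, either way round below 0.08 rad and y of block_centre in the frame of panel_blue_centre between -0.02 and 0.02 m and contact force between block and panel_blue above 2 N and x of block_centre in the frame of panel_blue_centre below -0.02 m), for 0.1 s.
8. the block lies flat on the black panel in the firm stand, toward one end, pressed with more than 2 N (horizontal distance between panel_black_centre and stand_top below 0.009 m and z of panel_black_centre in the frame of stand_top below 0.009 m and z of panel_black_centre in the frame of dust_tray below 0.0665 m and angle between panel_black_centre's own z axis and vertical below 0.03 rad and angle between the z axis of block_centre and the z axis of panel_black_centre, either way round below 0.08 rad and y of block_centre in the frame of panel_black_centre between -0.02 and 0.02 m and contact force between block and panel_black above 2 N and x of block_centre in the frame of panel_black_centre above 0.02 m), for 0.1 s.
9. the block lies flat on the black panel in the firm stand, over the middle, pressed with more than 2 N (horizontal distance between panel_black_centre and stand_top below 0.009 m and z of panel_black_centre in the frame of stand_top below 0.009 m and z of panel_black_centre in the frame of dust_tray below 0.0665 m and angle between panel_black_centre's own z axis and vertical below 0.03 rad and angle between the z axis of block_centre and the z axis of panel_black_centre, either way round below 0.08 rad and y of block_centre in the frame of panel_black_centre between -0.02 and 0.02 m and contact force between block and panel_black above 2 N and x of block_centre in the frame of panel_black_centre between -0.012 and 0.012 m), for 0.1 s.
10. the block lies flat on the black panel in the firm stand, toward the other end, pressed with more than 2 N (horizontal distance between panel_black_centre and stand_top below 0.009 m and z of panel_black_centre in the frame of stand_top below 0.009 m and z of panel_black_centre in the frame of dust_tray below 0.0665 m and angle between panel_black_centre's own z axis and vertical below 0.03 rad and angle between the z axis of block_centre and the z axis of panel_black_centre, either way round below 0.08 rad and y of block_centre in the frame of panel_black_centre between -0.02 and 0.02 m and contact force between block and panel_black above 2 N and x of block_centre in the frame of panel_black_centre below -0.02 m), for 0.1 s.
At the end, for the whole second after the job is handed in: Stand level (0.9 degrees) with all four feet on the tray floor, within 40 mm of its middle; every panel present lies flat, face up, across both rails of the rack, within 25 mm of a bay's centre; block flat on the worktop, over 160 mm from the tray's centre; all still (angle between stand_top's own z axis and vertical below 0.015 rad and z of stand_top in the frame of dust_tray below 0.0615 m and horizontal distance between stand_top and dust_tray below 0.04 m and linear speed of each of stand, panel_white, panel_blue, panel_black, block below 0.02 m/s and ((horizontal distance between panel_white_centre and rack_bay0 below 0.025 m and z of panel_white_centre in the frame of rack_bay0 between 0 and 0.009 m and angle between panel_white_centre's own z axis and vertical below 0.06 rad) or (horizontal distance between panel_white_centre and rack_bay1 below 0.025 m and z of panel_white_centre in the frame of rack_bay1 between 0 and 0.009 m and angle between panel_white_centre's own z axis and vertical below 0.06 rad) or (horizontal distance between panel_white_centre and rack_bay2 below 0.025 m and z of panel_white_centre in the frame of rack_bay2 between 0 and 0.009 m and angle between panel_white_centre's own z axis and vertical below 0.06 rad)) and ((horizontal distance between panel_blue_centre and rack_bay0 below 0.025 m and z of panel_blue_centre in the frame of rack_bay0 between 0 and 0.009 m and angle between panel_blue_centre's own z axis and vertical below 0.06 rad) or (horizontal distance between panel_blue_centre and rack_bay1 below 0.025 m and z of panel_blue_centre in the frame of rack_bay1 between 0 and 0.009 m and angle between panel_blue_centre's own z axis and vertical below 0.06 rad) or (horizontal distance between panel_blue_centre and rack_bay2 below 0.025 m and z of panel_blue_centre in the frame of rack_bay2 between 0 and 0.009 m and angle between panel_blue_centre's own z axis and vertical below 0.06 rad)) and ((horizontal distance between panel_black_centre and rack_bay0 below 0.025 m and z of panel_black_centre in the frame of rack_bay0 between 0 and 0.009 m and angle between panel_black_centre's own z axis and vertical below 0.06 rad) or (horizontal distance between panel_black_centre and rack_bay1 below 0.025 m and z of panel_black_centre in the frame of rack_bay1 between 0 and 0.009 m and angle between panel_black_centre's own z axis and vertical below 0.06 rad) or (horizontal distance between panel_black_centre and rack_bay2 below 0.025 m and z of panel_black_centre in the frame of rack_bay2 between 0 and 0.009 m and angle between panel_black_centre's own z axis and vertical below 0.06 rad)) and height (world z) of block_centre below 0.02 m and angle between block_centre's own z axis and vertical below 0.08 rad and horizontal distance between block_centre and dust_tray above 0.16 m); the robot touches nothing.
It fails at once if the box cutter, masking tape or yellow jar is moved more than 30 mm (distance of any of box_cutter, masking_tape, yellow_jar from where it was at the start of the episode above 0.03 m).
It fails at once if the block is forced against a panel with more than 45 N (contact force between block and panel_white above 45 N or contact force between block and panel_blue above 45 N or contact force between block and panel_black above 45 N).
It fails at once if the stand is tipped over (angle between stand_top's own z axis and vertical above 0.6 rad).
Of panel_white, panel_blue, panel_black only 2 to 3 are there at a start; the rules pass over those that are not, and their reading is None.
At some moment in a run one of block may be knocked a few centimetres aside while the robot is not near it.
Once in a run the grip may slacken for a moment while it holds something.
It also fails if it takes over 210 s, if anything falls off the work surface, if the arm or the gripper's body presses on something with over 40 N, if the wrist force passes 120 N, or if a joint passes its speed limit or range.

## Working session

There is one attempt and no reset: what is moved stays moved. The work goes in short steps, Python scripts to look and compute and a tool call to move; the robot and the scene stay as the last step left them, time stands still between calls to the robot, and variables do not carry over. Pictures are saved under pics/ and viewed, at most 14 in all, crops included, and the job is handed in when it is done.

Besides the shell and the picture viewer there is one more tool, called after "Request:" by a JSON object that holds its "fn" and its "kwargs". servo_tool: Moves the arm, as the interface text tells. Its arguments: {"type":"object","properties":{"plan":{"type":"array"},"force":{"type":"number"}},"required":["plan"]}

```bash
mkdir -p pics; ls; cat > h.py <<'E'
import numpy as np,cv2
from bench import sense,optics,r
def snap(n,name=None):
    s=optics.snapshot(n)
    if name: cv2.imwrite('pics/%s.png'%name,s['frame'])
    return s
def ray(s,u,v):
    M=np.array(s['cam_to_world']);return M[:3,3],M[:3,:3]@np.array([(u-s['cx'])/s['fx'],(v-s['cy'])/s['fy'],1.])
def onz(s,u,v,z):
    o,d=ray(s,u,v);return (o+d*(z-o[2])/d[2]).round(1)
def proj(s,p):
    M=np.array(s['cam_to_world']);q=M[:3,:3].T@(np.array(p,float)-M[:3,3]);return (s['fx']*q[0]/q[2]+s['cx'],s['fy']*q[1]/q[2]+s['cy'])
E
python3 - <<'E'
from h import *
for n in('top','scene'):
    s=snap(n,n+'0');print(n,s['fx'],s['cx'],s['cy'],np.array(s['cam_to_world']).round(3).tolist())
print(sense())
E
```

```text
pics
top 470.78899762957565 255.60099205102617 191.64088058467482 [[-0.018, -0.985, 0.169, 343.618], [-0.999, 0.023, 0.023, -20.463], [-0.026, -0.169, -0.985, 1358.251], [0.0, 0.0, 0.0, 1.0]]
scene 432.59561823596056 250.5367757118254 195.0374143048315 [[0.756, -0.407, 0.514, -138.346], [-0.655, -0.457, 0.602, -826.098], [-0.01, -0.791, -0.612, 918.657], [0.0, 0.0, 0.0, 1.0]]
{'time': 0.1, 'joint_pos': array([ 7.02229030e+01,  7.51145763e+00,  8.53248830e+01, -5.27594252e-04,
        8.72622786e+01, -4.89120000e+00]), 'qd': array([ 0.06184719, -0.11509557, -0.28950588,  0.04523245,  0.03620058,
       -0.10516227]), 'joint_efforts': array([ 1.57250165e-04, -5.70939159e+01, -5.01949775e+01, -2.06710665e-04,
        7.76697707e-03, -5.51652215e-05]), 'tool_pos': array([153.96706037, 579.50631469, 302.92451334]), 'tcp_rot': array([-1.79901695e+02, -7.88362575e-03,  1.65114122e+02]), 'ft_force': array([ 0.03996346, -0.42353311,  0.40903317]), 'wrist_torque': array([ 0.01555953, -0.01894043,  0.00496374]), 'grip_force': 0.0, 'finger_gap': 85.70279489229577}
```

View pics/top0.png

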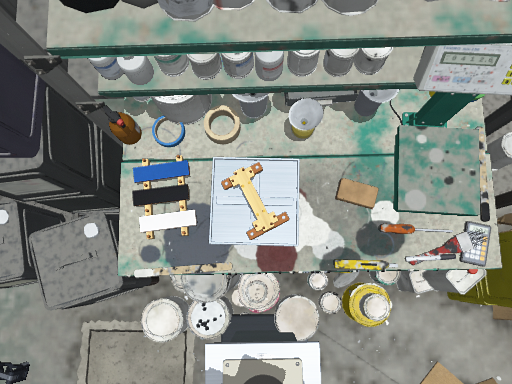

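View pics/scene0.png

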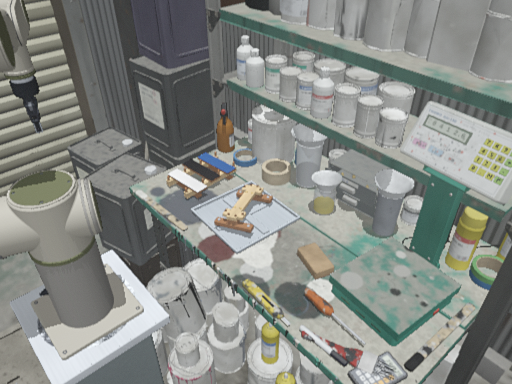

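The top view shows blue (160,171), black (160,195) and white (167,219) in the rack, the tray around (255,200) with the stand turned diagonally, and the block at (356,193). The cutter is at (358,265), tape at (222,124) and jar at (305,118). All three panels are present.

```bash
cat >> h.py <<'E'
def rect(s,mask,z,roi):
    """largest blob in roi (u0,v0,u1,v1): centre, size, long-axis yaw on plane z"""
    m=np.zeros_like(mask);u0,v0,u1,v1=roi;m[v0:v1,u0:u1]=mask[v0:v1,u0:u1]
    c=max(cv2.findContours(m,cv2.RETR_EXTERNAL,cv2.CHAIN_APPROX_NONE)[0],key=cv2.contourArea)
    P=np.array([onz(s,*p[0],z)[:2] for p in c],np.float32)
    (x,y),(w,h),a=cv2.minAreaRect(P)
    if w<h: w,h,a=h,w,a+90
    return round(x,1),round(y,1),round(w,1),round(h,1),round((a+90)%180-90,1)
def rng(s,lo,hi): return cv2.inRange(cv2.cvtColor(s['frame'],cv2.COLOR_BGR2HSV),lo,hi)
E
python3 - <<'E'
from h import *
s=snap('top')
f=s['frame'];hsv=cv2.cvtColor(f,cv2.COLOR_BGR2HSV)
for p in [(165,171),(160,195),(170,219),(356,193),(260,205),(230,175),(280,175),(227,189),(165,231),(212,180),(254,208)]: print(p,hsv[p[1],p[0]])
cv2.imwrite('pics/crop.png',cv2.resize(f[140:260,115:395],None,fx=2.8,fy=2.8,interpolation=cv2.INTER_CUBIC))
E
```

```text
(165, 171) [108 195 183]
(160, 195) [114  30  43]
(170, 219) [105   2 251]
(356, 193) [ 17  98 169]
(260, 205) [ 22  91 244]
(230, 175) [103  31 238]
(280, 175) [104  24 236]
(227, 189) [108  36 122]
(165, 231) [105  31 116]
(212, 180) [106  21 250]
(254, 208) [ 23  88 248]
```

View pics/crop.png

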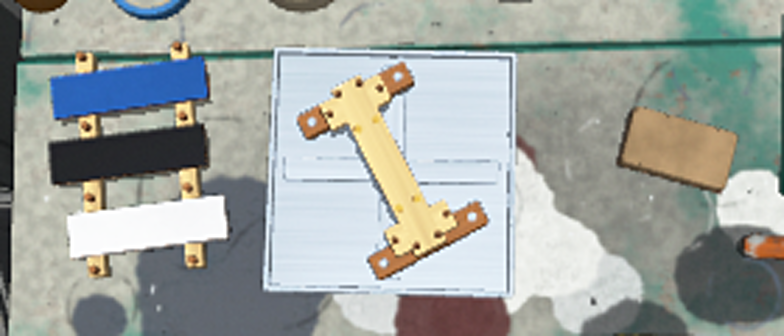

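The crop shows the stand beam running from about (360,100) to (425,240), the ribs crossing near (390,170), and the rack dowels visible at (82,58), (179,47), (96,270) and (194,260).

```bash
python3 - <<'E'
from h import *
s=snap('top')
for n,lo,hi,z,roi in [('blue',(100,120,60),(118,255,255),40,(125,150,205,190)),('black',(0,0,0),(180,120,75),40,(128,182,195,208)),('white',(0,0,215),(180,30,255),40,(133,205,202,236)),('block',(8,60,90),(24,140,215),24,(325,170,390,215)),('stand',(15,60,150),(30,160,255),59,(212,155,300,245)),('standall',(3,60,60),(30,255,255),50,(212,155,300,245)),('tray',(85,8,200),(118,60,255),14,(205,150,304,250))]:
    m=rng(s,lo,hi)
    if n in('tray',): m=cv2.morphologyEx(m,cv2.MORPH_CLOSE,np.ones((5,5)))
    print(n,rect(s,m,z,roi))
c=lambda u,v,z:onz(s,115+u/2.8,140+v/2.8,z)
T=[c(*p,15) for p in [(276,48),(516,54),(512,296),(264,291)]];print('tray',*T,np.mean(T,0))
ds=[c(*p,48) for p in [(82,58),(179,47),(86,120),(182,115),(91,198),(188,187),(97,270),(194,260)]];print('dowels',*ds,np.mean(ds,0))
for n,z,ps in [('feetblocks',50,[(312,122),(399,76),(382,264),(474,215)])]:
  d=[c(*p,z) for p in ps];print(n,*d,np.mean(d,0))
print('cutter',rect(s,rng(s,(20,120,120),(35,255,255)),15,(325,255,392,275)))
E
```

```text
blue (636.7, 282.7, 158.8, 44.4, -82.8)
black (567.7, 282.0, 159.8, 44.9, -84.4)
white (494.1, 262.1, 159.2, 45.3, -84.2)
block (562.0, -279.4, 108.2, 65.5, 72.4)
stand (547.8, 17.1, 188.4, 68.3, 25.9)
standall (547.2, 15.3, 195.0, 122.1, 26.4)
tray (547.6, 14.5, 257.3, 254.3, -2.6)
tray [679.8 132.2  15. ] [ 667.1 -118.9   15. ] [ 415.9 -106.3   15. ] [426.  145.3  15. ] [547.2    13.075  15.   ]
dowels [665.9 328.2  48. ] [675.  228.2  48. ] [601.  322.7  48. ] [603.9 224.5  48. ] [520.8 315.9  48. ] [529.8 217.8  48. ] [448.2 308.4  48. ] [456.2 211.2  48. ] [562.6    269.6125  48.    ]
feetblocks [593.1  92.   50. ] [638.6   3.   50. ] [448.2  23.5  50. ] [495.1 -69.   50. ] [543.75   12.375  50.   ]
cutter (361.9, -256.3, 95.5, 22.3, 89.0)
```

Request:
{"fn": "servo_tool", "kwargs": {"plan": [[[0.023,-0.033,0,-8.2,0.085],[0.023,-0.033,0,-8.2,0.085],[0.023,-0.033,0,-8.2,0.085],[0.023,-0.033,0,-8.2,0.085],[0.023,-0.033,0,-8.2,0.085],[0.023,-0.033,0,-8.2,0.085],[0.023,-0.033,0,-8.2,0.085],[0.023,-0.033,0,-8.2,0.085],[0.023,-0.033,0,-8.2,0.085],[0.023,-0.033,0,-8.2,0.085]]], "force": 60}}

```text
time: 1.2
tool_pos: [384.7, 248.4, 303.9]
tcp_rot: [180.0, -0.0, 82.8]
ft_force: [0.7, 0.3, -0.5]
finger_gap: 85.1
grip_force: 0.0
```

Request:
{"fn": "servo_tool", "kwargs": {"plan": [[[0.023,-0.033,0,-8.2,0.085],[0.023,-0.033,0,-8.2,0.085],[0.023,-0.033,-0.02,-8.2,0.085],[0.023,-0.033,-0.02,-8.2,0.085],[0.023,-0.033,-0.02,-8.2,0.085],[0.023,-0.033,-0.02,-8.2,0.085],[0.023,-0.033,-0.02,-8.2,0.085],[0,0,0,0,0.085],[0,0,0,0,0.085]]]}}

```text
time: 2.1
tool_pos: [544.7, 18.1, 202.7]
tcp_rot: [-179.9, 0.1, 25.7]
ft_force: [0.5, 0.3, -0.0]
finger_gap: 85.0
grip_force: 0.0
```

Request:
{"fn": "servo_tool", "kwargs": {"plan": [[[0.0025,-0.0025,-0.02,0.5,0.085],[0,0,-0.03,0,0.085],[0,0,-0.03,0,0.085],[0,0,-0.018,0,0.085],[0,0,0,0,0.06],[0,0,0,0,0.04],[0,0,0,0,0.03],[0,0,0,0,0.025],[0,0,0,0,0.025]]]}}

```text
time: 3.0
tool_pos: [549.3, 16.8, 108.6]
tcp_rot: [179.9, -0.2, 26.2]
ft_force: [-0.8, 2.0, 5.0]
finger_gap: 33.4
grip_force: 59.5
```

```bash
python3 - <<'E'
from h import *
s=snap('wrist','w1');print(sense()['tool_pos'],s['fx'],s['cx'],s['cy'])
E
```

```text
[549.2420188   16.85567771 108.51682694] 297.3186396354542 255.43073663722373 187.328492224103
```

View pics/w1.png

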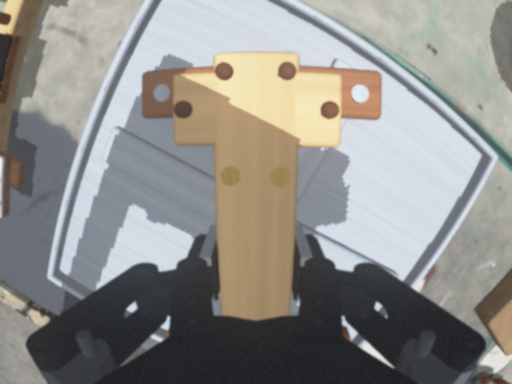

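Request:
{"fn": "servo_tool", "kwargs": {"plan": [[[0,0,0.006,0,0.02],[0,0,0.006,0,0.02],[0,-0.002,0.004,-4,0.02],[0,0,0,-6,0.02],[0,0,0,-6,0.02],[0,0,0,-6,0.02],[0,0,0,-5,0.02],[0,0,0,-2,0.02],[0,0,0,0,0.02],[0,0,0,0,0.02]]]}}

```text
time: 4.05
tool_pos: [547.3, 14.3, 121.8]
tcp_rot: [180.0, 0.0, -2.7]
ft_force: [-0.2, -0.5, -7.2]
finger_gap: 32.9
grip_force: 61.8
```

```bash
python3 - <<'E'
from h import *
s=snap('scene','s1');print(sense()['tool_pos'])
cv2.imwrite('pics/s1c.png',cv2.resize(s['frame'][130:270,150:330],None,fx=3,fy=3))
E
```

```text
[547.37977393  14.34862361 121.83017242]
```

View pics/s1c.png

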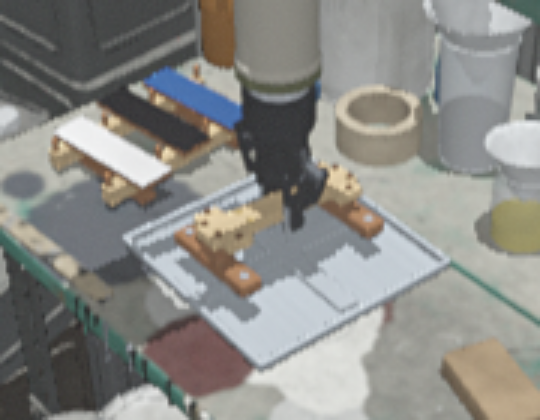

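The stand hangs clear, aligned with the tray. Now I'll lower it.

Request:
{"fn": "servo_tool", "kwargs": {"plan": [[[0,0,-0.006,0,0.02],[0,0,-0.006,0,0.02],[0,0,-0.002,0,0.02],[0,0,-0.002,0,0.02],[0,0,0,0,0.02]]]}}

```text
time: 4.6
tool_pos: [547.5, 14.4, 106.1]
tcp_rot: [-180.0, 0.0, -2.8]
ft_force: [-4.0, -1.2, 1.1]
finger_gap: 33.1
grip_force: 61.9
```

Request:
{"fn": "servo_tool", "kwargs": {"plan": [[[0,0,-0.001,0,0.02],[0,0,-0.001,0,0.02],[0,0,0,0,0.02]]]}}

```text
time: 4.9
tool_pos: [548.1, 14.2, 104.6]
tcp_rot: [180.0, -0.1, -2.8]
ft_force: [-3.5, -1.5, 0.3]
finger_gap: 32.8
grip_force: 61.0
```

Request:
{"fn": "servo_tool", "kwargs": {"plan": [[[0,0,-0.001,0,0.02],[0,0,-0.001,0,0.035],[0,0,0,0,0.045],[0,0,0,0,0.06],[0,0,0,0,0.085],[0,0,0,0,0.085],[0,0,0.03,0,0.085],[0,0,0.04,0,0.085],[0,0,0.05,0,0.085],[0,0,0.05,0,0.085]]]}}

```text
time: 5.9
tool_pos: [547.0, 14.5, 273.2]
tcp_rot: [-180.0, 0.1, -2.8]
ft_force: [1.7, -0.7, -0.7]
finger_gap: 84.9
grip_force: 0.0
```

Request:
{"fn": "servo_tool", "kwargs": {"plan": [[[-0.018,0.045,0.01,8.2,0.085],[-0.018,0.045,0,8.2,0.085],[-0.01,0.047,0,8.2,0.085],[-0.005,0.047,0,8.2,0.085],[0,0.03,0,8.2,0.085],[0,0.03,0,8.2,0.085],[0,0,0,8.2,0.085],[0,0,0,8.2,0.085],[0,0,0,8.2,0.085],[0,0,0,8.2,0.085]]]}}

```text
time: 6.9
tool_pos: [496.5, 258.6, 281.9]
tcp_rot: [-180.0, -0.0, 79.6]
ft_force: [0.4, -0.6, -0.7]
finger_gap: 85.3
grip_force: 0.0
```

```bash
python3 - <<'E'
from h import *
s=snap('top','t2');print(sense()['tool_pos'],sense()['tcp_rot'])
print('stand',rect(s,rng(s,(15,60,150),(30,160,255)),59,(212,155,300,245)))
print('all',rect(s,rng(s,(3,60,60),(30,255,255)),50,(212,155,300,245)))
cv2.imwrite('pics/t2c.png',cv2.resize(s['frame'][140:260,115:395],None,fx=2.8,fy=2.8,interpolation=cv2.INTER_CUBIC))
E
```

```text
[496.54989607 258.51892801 281.86149535] [-1.79998767e+02 -2.33515905e-03  8.00887461e+01]
stand (544.1, 16.7, 187.7, 66.8, -3.4)
all (543.8, 16.3, 192.1, 122.7, -3.2)
```

View pics/t2c.png

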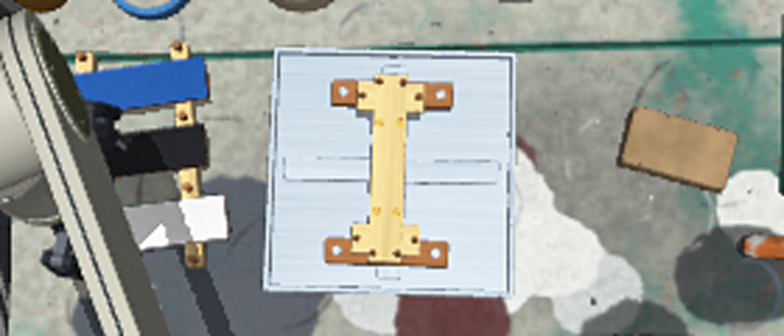

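The stand is aligned with the tray rib at (544,16), yaw about -3, with its feet on the four flat quarters. Next I'll pick the white panel.

Request:
{"fn": "servo_tool", "kwargs": {"plan": [[[-0.0024,0.0035,-0.03,8,0.064],[0,0,-0.04,7.7,0.064],[0,0,-0.04,0,0.064],[0,0,-0.03,0,0.064],[0,0,-0.03,0,0.064],[0,0,-0.02,0,0.064],[0,0,-0.006,0,0.064],[0,0,0,0,0.064]]], "force": 40}}

```text
time: 7.75
tool_pos: [493.6, 261.6, 85.1]
tcp_rot: [-179.9, 0.0, 94.8]
ft_force: [-0.3, -0.5, 0.3]
finger_gap: 63.8
grip_force: 0.0
```

Request:
{"fn": "servo_tool", "kwargs": {"plan": [[[0,0,0,0,0.05],[0,0,0,0,0.04],[0,0,0,0,0.035],[0,0,0,0,0.035],[0,0,0,0,0.035]]]}}

```text
time: 8.25
tool_pos: [495.5, 262.4, 87.8]
tcp_rot: [179.8, -0.1, 94.9]
ft_force: [0.2, -0.3, 7.7]
finger_gap: 43.4
grip_force: 41.4
```

Request:
{"fn": "servo_tool", "kwargs": {"plan": [[[0,0,0.01,0,0.035],[0,0,0.03,0,0.035],[0,0,0.03,0,0.035],[0.005,-0.02,0.03,-7.5,0.035],[0.005,-0.03,0,-7.5,0.035],[0.005,-0.03,0,-7.5,0.035],[0.005,-0.03,0,-7.5,0.035],[0.005,-0.03,0,-7.5,0.035],[0.005,-0.03,0,-7.5,0.035],[0,0,0,0,0.035]]]}}

```text
time: 9.25
tool_pos: [524.7, 88.8, 186.7]
tcp_rot: [179.9, 0.0, 49.5]
ft_force: [0.2, 0.8, -0.8]
finger_gap: 43.2
grip_force: 40.9
```

Request:
{"fn": "servo_tool", "kwargs": {"plan": [[[0.005,-0.03,0,-7.5,0.035],[0.005,-0.03,0,-7.5,0.035],[0.005,-0.018,0,-7.5,0.035],[0.004,0,0,-7.5,0.035],[0,0,0,-7.5,0.035],[0,0,0,-7.5,0.035],[0,0,0,-7.5,0.035],[0,0,0,0,0.035],[0,0,0,0,0.035]]]}}

```text
time: 10.15
tool_pos: [543.2, 14.3, 186.2]
tcp_rot: [-180.0, -0.0, -2.3]
ft_force: [-0.3, 0.1, -1.5]
finger_gap: 43.1
grip_force: 41.0
```

```bash
python3 - <<'E'
from h import *
s=snap('wrist','w2');snap('scene','s2');q=sense();print(q['tool_pos'],q['tcp_rot'],np.array(s['cam_to_world']).round(3).tolist())
E
```

```text
[543.21361555  14.16804274 186.11935328] [-1.79995995e+02 -1.10506331e-02 -2.36887395e+00] [[-0.041, -0.96, -0.277, 612.48], [-0.999, 0.039, 0.012, 11.658], [-0.001, 0.277, -0.961, 256.39], [0.0, 0.0, 0.0, 1.0]]
```

View pics/w2.png

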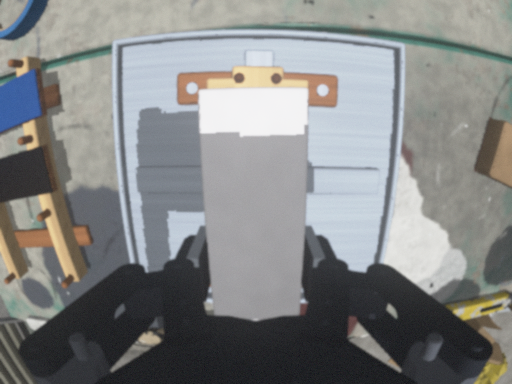

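The panel is held square. Its far edge is at row 88, with the stand's beam end at row 66 and its end dowels at (238,77) and (278,77) beyond it.

```bash
cat >> h.py <<'E'
def wz(s,u,v,z):
    """fisheye wrist pixel onto plane z"""
    M=np.array(s['cam_to_world']);a=(u-s['cx'])/s['fx'];b=(v-s['cy'])/s['fy'];t=np.hypot(a,b)
    d=M[:3,:3]@np.array([a/t*np.sin(t),b/t*np.sin(t),np.cos(t)]);o=M[:3,3]
    return (o+d*(z-o[2])/d[2]).round(1)
E
python3 - <<'E'
from h import *
s=snap('wrist')
g=cv2.cvtColor(s['frame'],cv2.COLOR_BGR2GRAY).astype(int)
print(g[55:100,258]);print(s['frame'][60:96:3,258].tolist())
for u,v in [(238,77),(278,77)]: print('dowel',wz(s,u,v,65))
for v in (64,66,68): print('end',v,wz(s,258,v,59))
for u,v in [(199,88),(308,88),(202,125),(306,125)]: print('panel',wz(s,u,v,141))
print('feet',wz(s,191,89,45),wz(s,323,90,45))
E
```

```text
[225 226 225 227 225 226 226 225 226 224 219 201 202 212 216 217 218 216
 217 217 217 218 218 218 219 218 220 219 218 219 218 216 217 229 238 241
 242 243 242 243 243 243 243 243 243]
[[234, 227, 220], [235, 227, 222], [184, 199, 212], [168, 216, 234], [169, 216, 235], [170, 216, 236], [171, 218, 237], [176, 219, 238], [174, 219, 237], [203, 216, 224], [242, 241, 242], [243, 242, 243]]
dowel [630.2  21.8  65. ]
dowel [629.2  -3.4  65. ]
end 64 [638.9   8.8  59. ]
end 66 [637.5   8.8  59. ]
end 68 [636.2   8.9  59. ]
panel [619.9  33.  141. ]
panel [618.1  -9.  141. ]
panel [605.4  32.7 141. ]
panel [603.6  -7.8 141. ]
feet [626.   56.8  45. ] [621.4 -36.8  45. ]
```

Request:
{"fn": "servo_tool", "kwargs": {"plan": [[[0.004,0,0,-0.5,0.035],[0,0,-0.03,0,0.035],[0,0,-0.02,0,0.035],[0,0,-0.01,0,0.035],[0,0,-0.005,0,0.035],[0,0,0,0,0.035]]]}}

```text
time: 10.9
tool_pos: [547.2, 13.9, 120.7]
tcp_rot: [-180.0, 0.0, -3.1]
ft_force: [-0.9, 0.1, -1.6]
finger_gap: 42.9
grip_force: 41.0
```

Request:
{"fn": "servo_tool", "kwargs": {"plan": [[[0,0,-0.002,0,0.035],[0,0,-0.002,0,0.035],[0,0,0,0,0.035]]]}}

```text
time: 11.2
tool_pos: [547.5, 13.9, 117.4]
tcp_rot: [180.0, -0.0, -3.1]
ft_force: [0.5, 0.1, -0.8]
finger_gap: 42.9
grip_force: 41.0
```

Request:
{"fn": "servo_tool", "kwargs": {"plan": [[[0,0,-0.001,0,0.035],[0,0,-0.001,0,0.035],[0,0,0,0,0.035]]]}}

```text
time: 11.5
tool_pos: [547.6, 13.8, 116.5]
tcp_rot: [180.0, -0.0, -3.1]
ft_force: [-6.1, 0.7, 10.7]
finger_gap: 43.1
grip_force: 42.2
```

Request:
{"fn": "servo_tool", "kwargs": {"plan": [[[0,0,-0.001,0,0.035],[0,0,-0.001,0,0.035],[0,0,0,0,0.035]]]}}

```text
time: 11.8
tool_pos: [547.8, 13.8, 116.3]
tcp_rot: [180.0, -0.0, -3.1]
ft_force: [-15.4, 0.2, 29.1]
finger_gap: 43.4
grip_force: 44.0
```

Request:
{"fn": "servo_tool", "kwargs": {"plan": [[[0,0,0.003,0,0.035],[0,0,0,0,0.05],[0,0,0,0,0.06],[0,0,0,0,0.06],[0,0,0.03,0,0.06],[0,0,0.04,0,0.07],[0,0,0,0,0.07]]]}}

```text
time: 12.5
tool_pos: [550.4, 13.7, 191.8]
tcp_rot: [180.0, -0.5, -3.1]
ft_force: [1.4, -0.1, 0.9]
finger_gap: 69.9
grip_force: 0.0
```

```bash
python3 - <<'E'
from h import *
s=snap('wrist','w3');q=sense();print(q['tool_pos'],q['tcp_rot'])
E
```

```text
[549.34372991  13.73222001 189.2246906 ] [179.99406769  -0.36085083  -3.08359689]
```

View pics/w3.png

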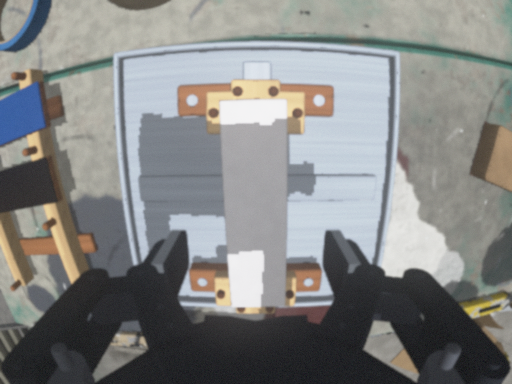

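```bash
python3 - <<'E'
from h import *
s=snap('wrist')
g=cv2.cvtColor(s['frame'],cv2.COLOR_BGR2GRAY).astype(int)
print('far',g[76:104,255].tolist());print('near',g[296:318,240].tolist(),g[296:318,255].tolist())
for n,u,v,z in [('far',253,99,69),('near',250,306,69),('d',238,91,65),('d',273,91,65),('d',213,112,65),('d',297,112,65),('n',222,294,65),('n',290,294,65),('pl',221,130,69),('pr',287,130,69),('pl',227,270,69),('pr',286,270,69),('end',255,80,59)]: print(n,wz(s,u,v,z))
E
```

```text
far [209, 195, 201, 213, 218, 219, 219, 219, 219, 218, 220, 219, 219, 219, 219, 219, 219, 220, 217, 206, 195, 215, 235, 242, 243, 243, 243, 243]
near [238, 237, 238, 237, 237, 237, 237, 235, 236, 234, 227, 190, 131, 102, 96, 105, 127, 142, 139, 130, 123, 110] [237, 237, 237, 236, 237, 236, 236, 237, 236, 235, 228, 212, 198, 197, 197, 194, 189, 172, 146, 135, 132, 126]
far [622.5  11.6  69. ]
near [466.1  22.9  69. ]
d [628.4  21.   65. ]
d [627.2  -1.6  65. ]
d [615.8  38.1  65. ]
d [612.8 -16.6  65. ]
n [476.2  44.8  65. ]
n [473.2  -9.5  65. ]
pl [603.8  33.2  69. ]
pr [601.5  -9.1  69. ]
pl [501.5  37.9  69. ]
pr [499.   -6.1  69. ]
end [635.5   9.6  59. ]
```

White lies between the dowels, with the far dowels at row 91 and its far edge at row 99. The gaps come out at about 2.5 mm and 4 mm, so it is seated. Next is the block.

```bash
python3 - <<'E'
from h import *
s=snap('top')
print('block',rect(s,rng(s,(8,60,90),(24,140,215)),26,(325,160,395,225)),sense()['joint_pos'].round(1))
E
```

```text
block (561.7, -278.8, 108.4, 65.2, 72.9) [ -3.9   4.4 101.2   0.   74.4  89.2]
```

Request:
{"fn": "servo_tool", "kwargs": {"plan": [[[0,-0.02,0.01,7.5,0.085],[0.001,-0.03,0,7.5,0.085],[0.001,-0.03,0,7.5,0.085],[0.001,-0.03,0,7.5,0.085],[0.001,-0.03,0,7.5,0.085],[0.001,-0.03,0,7.5,0.085],[0.001,-0.03,0,7.5,0.085],[0.001,-0.03,0,7.5,0.085],[0.001,-0.03,0,7.5,0.085],[0.001,-0.02,0,7.5,0.085]]]}}

```text
time: 13.65
tool_pos: [555.1, -267.6, 193.5]
tcp_rot: [-179.8, -0.0, 72.2]
ft_force: [0.4, 0.4, 0.3]
finger_gap: 85.1
grip_force: 0.0
```

Request:
{"fn": "servo_tool", "kwargs": {"plan": [[[0,-0.01,-0.02,0,0.085],[0,0,-0.02,0,0.085],[0,0,0,0,0.085]]]}}

```text
time: 13.95
tool_pos: [553.3, -274.9, 150.2]
tcp_rot: [-179.5, -0.1, 71.9]
ft_force: [-0.2, 0.9, -0.5]
finger_gap: 84.9
grip_force: 0.0
```

```bash
python3 - <<'E'
from h import *
s=snap('wrist');q=sense();print(q['tool_pos'],q['tcp_rot'])
m=rng(s,(8,60,60),(24,150,235));n,l,st,c=cv2.connectedComponentsWithStats(m)
for i in np.argsort(-st[1:,4])[:3]+1: print(st[i],wz(s,*c[i],26))
i=max(range(1,n),key=lambda i:st[i,4]);cn=cv2.findContours((l==i).astype(np.uint8),0,1)[0][0]
P=np.array([wz(s,*p[0],26)[:2] for p in cn],np.float32);print(cv2.minAreaRect(P),P.min(0),P.max(0))
E
```

```text
[ 554.18768146 -275.08336697  152.24385847] [-1.79617435e+02 -9.23184817e-02  7.18912211e+01]
[  229   131    90   147 12219] [ 563.8 -274.3   26. ]
[  82  342   45   42 1128] [ 330.5 -400.4   26. ]
[175 299  27  17 193] [ 468.4 -341.4   26. ]
((562.271728515625, -280.2894592285156), (110.3554916381836, 60.104034423828125), 72.52037811279297) [ 519.7 -340.3] [ 604.8 -220.7]
```

Request:
{"fn": "servo_tool", "kwargs": {"plan": [[[0.008,-0.0045,-0.01,0.7,0.085],[0,0,-0.03,0,0.085],[0,0,-0.025,0,0.085],[0,0,-0.011,0,0.085],[0,0,0,0,0.085],[0,0,0,0,0.07],[0,0,0,0,0.055],[0,0,0,0,0.05],[0,0,0,0,0.05],[0,0,0,0,0.05]]], "force": 35}}

```text
time: 15.0
tool_pos: [565.5, -281.3, 82.2]
tcp_rot: [179.8, 0.0, 72.6]
ft_force: [0.6, 1.0, 6.1]
finger_gap: 61.6
grip_force: 39.7
```

Request:
{"fn": "servo_tool", "kwargs": {"plan": [[[0,0,0,0,0.05],[0,0,0.01,0,0.05],[0,0,0.03,0,0.05],[0,0,0.04,0,0.05],[0,0,0.04,0,0.05],[0,0,0,0,0.05]]]}}

```text
time: 15.6
tool_pos: [567.4, -282.5, 208.8]
tcp_rot: [179.3, 0.2, 72.6]
ft_force: [0.5, -0.5, 0.2]
finger_gap: 61.6
grip_force: 38.9
```

Request:
{"fn": "servo_tool", "kwargs": {"plan": [[[0,0.02,0,-7.5,0.05],[0,0.03,0,-7.5,0.05],[0,0.035,0,-7.5,0.05],[0,0.035,0,-7.5,0.05],[0,0.035,0,-7.5,0.05],[0,0.035,0,-7.5,0.05],[0,0.035,0,-7.5,0.05],[0,0.035,0,-7.5,0.05],[0,0.025,0,-7.5,0.05],[0,0.01,0,-7.5,0.05]]]}}

```text
time: 16.6
tool_pos: [563.7, 16.9, 199.9]
tcp_rot: [-180.0, 0.0, -2.6]
ft_force: [-0.9, 0.6, -1.5]
finger_gap: 61.0
grip_force: 38.8
```

Request:
{"fn": "servo_tool", "kwargs": {"plan": [[[0,0,0,0,0.05],[0,0,0,0,0.05]]]}}

```text
time: 16.8
tool_pos: [564.1, 14.2, 199.9]
tcp_rot: [180.0, 0.0, -2.1]
ft_force: [-0.3, -0.9, -2.3]
finger_gap: 61.3
grip_force: 38.8
```

```bash
python3 - <<'E'
from h import *
s=snap('wrist','w4');q=sense();print(q['tool_pos'],q['tcp_rot'],q['ft_force'])
E
```

```text
[564.12191394  13.76287442 199.88349373] [ 1.79979488e+02  5.47215386e-03 -2.18119101e+00] [ 0.00490916 -0.40703828 -0.97603935]
```

View pics/w4.png

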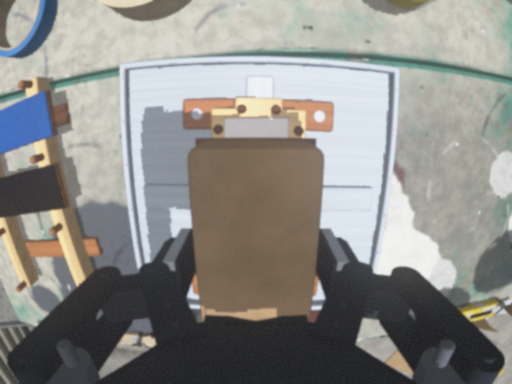

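```bash
python3 - <<'E'
from h import *
s=snap('wrist')
for z in (140,146,152): print(z,wz(s,188,152,z),wz(s,323,152,z),wz(s,255,149,z), 'bot',wz(s,197,139,z-26),wz(s,314,139,z-26))
E
```

```text
140 [613.6  42.4 140. ] [611.2 -18.2 140. ] [613.5  12.3 140. ] bot [616.4  43.1 114. ] [614.  -19.2 114. ]
146 [614.5  41.  146. ] [612.3 -16.9 146. ] [614.4  12.2 146. ] bot [617.   41.9 120. ] [614.7 -18.  120. ]
152 [615.4  39.5 152. ] [613.3 -15.5 152. ] [615.3  12.2 152. ] bot [617.7  40.7 126. ] [615.5 -16.8 126. ]
```

Request:
{"fn": "servo_tool", "kwargs": {"plan": [[[0.0155,-0.001,0,-0.7,0.05],[0,0,-0.02,0,0.05],[0,0,-0.015,0,0.05],[0,0,-0.005,0,0.05],[0,0,0,0,0.05]]]}}

```text
time: 17.4
tool_pos: [578.5, 13.0, 158.3]
tcp_rot: [180.0, 0.2, -3.1]
ft_force: [-0.2, 0.2, 0.1]
finger_gap: 61.6
grip_force: 38.8
```

Request:
{"fn": "servo_tool", "kwargs": {"plan": [[[0,0,-0.001,0,0.05],[0,0,-0.001,0,0.05],[0,0,-0.001,0,0.05],[0,0,-0.001,0,0.05],[0,0,0,0,0.05]]]}}

```text
time: 17.9
tool_pos: [579.7, 13.4, 156.0]
tcp_rot: [180.0, -0.0, -3.1]
ft_force: [-0.6, 0.2, -1.3]
finger_gap: 61.1
grip_force: 38.8
```

Request:
{"fn": "servo_tool", "kwargs": {"plan": [[[0,0,-0.001,0,0.05],[0,0,-0.001,0,0.05],[0,0,-0.001,0,0.05],[0,0,0,0,0.05]]]}}

```text
time: 18.3
tool_pos: [579.6, 13.4, 152.6]
tcp_rot: [-180.0, 0.0, -3.1]
ft_force: [-0.3, 0.3, -1.1]
finger_gap: 61.3
grip_force: 38.8
```

Request:
{"fn": "servo_tool", "kwargs": {"plan": [[[0,0,-0.001,0,0.05],[0,0,0,0,0.05]]]}}

```text
time: 18.5
tool_pos: [579.6, 13.4, 151.7]
tcp_rot: [180.0, 0.0, -3.1]
ft_force: [-0.5, -0.1, -0.6]
finger_gap: 61.2
grip_force: 38.8
```

Request:
{"fn": "servo_tool", "kwargs": {"plan": [[[0,0,-0.001,0,0.05],[0,0,0,0,0.05]]]}}

```text
time: 18.7
tool_pos: [579.8, 13.3, 151.0]
tcp_rot: [180.0, -0.0, -3.1]
ft_force: [-0.4, -0.5, -0.1]
finger_gap: 61.5
grip_force: 38.9
```

Request:
{"fn": "servo_tool", "kwargs": {"plan": [[[0,0,-0.001,0,0.05],[0,0,0,0,0.05]]]}}

```text
time: 18.9
tool_pos: [579.9, 13.3, 150.9]
tcp_rot: [180.0, -0.0, -3.1]
ft_force: [-3.9, 0.1, 6.0]
finger_gap: 61.6
grip_force: 39.6
```

Request:
{"fn": "servo_tool", "kwargs": {"plan": [[[0,0,-0.0007,0,0.05],[0,0,0,0,0.05]]]}}

```text
time: 19.1
tool_pos: [580.0, 13.3, 150.8]
tcp_rot: [180.0, -0.0, -3.1]
ft_force: [-6.5, 0.1, 12.0]
finger_gap: 61.6
grip_force: 40.2
```

Request:
{"fn": "servo_tool", "kwargs": {"plan": [[[0,0,-0.0005,0,0.05],[0,0,0,0,0.05]]]}}

```text
time: 19.3
tool_pos: [580.0, 13.3, 150.7]
tcp_rot: [180.0, -0.0, -3.1]
ft_force: [-8.7, 0.2, 15.5]
finger_gap: 61.7
grip_force: 40.6
```

Request:
{"fn": "servo_tool", "kwargs": {"plan": [[[0,0,0.0004,0,0.05],[-0.006,0.0003,0,0,0.05],[-0.006,0.0003,0,0,0.05],[-0.006,0.0003,0,0,0.05],[-0.006,0.0003,0,0,0.05]]]}}

```text
time: 19.8
tool_pos: [557.2, 14.5, 150.9]
tcp_rot: [180.0, -0.3, -3.1]
ft_force: [3.4, -0.2, 5.7]
finger_gap: 61.7
grip_force: 39.5
```

Request:
{"fn": "servo_tool", "kwargs": {"plan": [[[-0.006,0.0003,0,0,0.05],[-0.004,0.0003,0,0,0.05],[-0.004,0.0002,0,0,0.05],[-0.002,0,0,0,0.05]]]}}

```text
time: 20.2
tool_pos: [541.2, 15.3, 150.9]
tcp_rot: [180.0, -0.3, -3.1]
ft_force: [3.7, -0.5, 5.6]
finger_gap: 61.4
grip_force: 39.5
```

Request:
{"fn": "servo_tool", "kwargs": {"plan": [[[-0.002,0.0001,-0.0003,0,0.05],[-0.004,0.0002,0,0,0.05],[-0.006,0.0003,0,0,0.05],[-0.006,0.0003,0,0,0.05],[-0.005,0.0003,0,0,0.05],[0,0,0,0,0.05],[0,0,0,0,0.05]]]}}

```text
time: 20.9
tool_pos: [518.2, 16.5, 150.8]
tcp_rot: [180.0, -0.2, -3.1]
ft_force: [0.9, -0.3, 9.6]
finger_gap: 61.3
grip_force: 39.9
```

```bash
python3 - <<'E'
from h import *
s=snap('wrist','w5');q=sense();print(q['tool_pos'],q['tcp_rot'],q['ft_force'])
E
```

```text
[518.13746414  16.46213924 150.79616636] [179.99333856  -0.23397586  -3.08243931] [0.68647012 0.50544159 9.05818794]
```

View pics/w5.png

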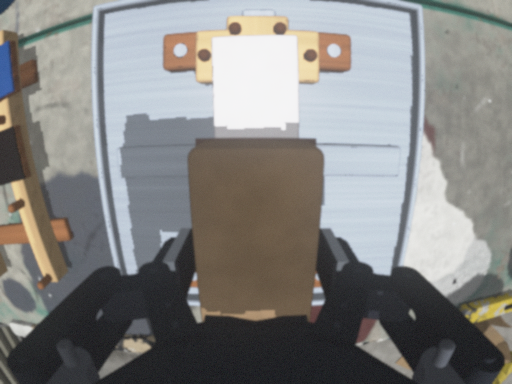

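```bash
python3 - <<'E'
from h import *
s=snap('wrist')
a=wz(s,255,36,69);b=wz(s,255,139,69);print(a,b,'xb',80-56-(a-b)[0])
print('lat panel',wz(s,213,100,69),wz(s,299,100,69),'block',wz(s,197,139,69),wz(s,316,139,69),'dow',wz(s,204,56,65),wz(s,310,56,65))
E
```

```text
[623.   11.2  69. ] [569.6  14.1  69. ] xb -29.399999999999977
lat panel [591.1  34.3  69. ] [588.7  -9.3  69. ] block [571.6  44.2  69. ] [568.3 -17.6  69. ] dow [615.2  38.3  65. ] [612.2 -16.9  65. ]
```

Request:
{"fn": "servo_tool", "kwargs": {"plan": [[[0.004,-0.0002,0,0,0.05],[0.006,-0.0003,0,0,0.05],[0.006,-0.0003,0,0,0.05],[0.006,-0.0003,0,0,0.05],[0.004,-0.0002,0,0,0.05],[0.002,-0.0001,0,0,0.05]]]}}

```text
time: 21.6
tool_pos: [544.3, 15.2, 150.7]
tcp_rot: [180.0, 0.1, -3.1]
ft_force: [-14.8, 0.4, 23.0]
finger_gap: 61.9
grip_force: 41.4
```

Request:
{"fn": "servo_tool", "kwargs": {"plan": [[[0.003,-0.0002,0,0,0.05],[0.006,-0.0003,0,0,0.05],[0.006,-0.0003,0,0,0.05],[0.006,-0.0003,0,0,0.05],[0.006,-0.0003,0,0,0.05],[0.005,-0.0003,0,0,0.05],[0,0,0,0,0.05],[0,0,0,0,0.05]]]}}

```text
time: 22.4
tool_pos: [576.9, 13.5, 150.8]
tcp_rot: [180.0, -0.0, -3.1]
ft_force: [-7.6, 1.1, 15.2]
finger_gap: 61.2
grip_force: 40.7
```

Block sits flat on the white panel, far end of panel at row 36 and block edge at row 139 (x_b≈-29 mm at the near end). White is done; now park the block at the right of the tray, keeping its orientation.

Request:
{"fn": "servo_tool", "kwargs": {"plan": [[[0,0,0.02,0,0.05],[0,0,0.04,0,0.05],[-0.001,-0.02,0,0,0.05],[-0.001,-0.04,0,0,0.05],[-0.001,-0.045,0,0,0.05],[-0.001,-0.045,0,0,0.05],[-0.001,-0.04,-0.01,0,0.05],[-0.001,-0.03,-0.02,0,0.05],[-0.001,-0.015,-0.03,0,0.05],[0,0,-0.04,0,0.05]]]}}

```text
time: 23.4
tool_pos: [570.5, -224.8, 109.7]
tcp_rot: [179.9, -0.2, -3.2]
ft_force: [1.2, -0.2, -1.2]
finger_gap: 61.6
grip_force: 38.8
```

Request:
{"fn": "servo_tool", "kwargs": {"plan": [[[0,0,-0.02,0,0.05],[0,0,-0.005,0,0.05],[0,0,0,0,0.05],[0,0,0,0,0.05]]]}}

```text
time: 23.8
tool_pos: [569.7, -221.4, 83.8]
tcp_rot: [-180.0, 0.0, -3.1]
ft_force: [-0.3, 0.5, -0.5]
finger_gap: 61.4
grip_force: 39.8
```

Request:
{"fn": "servo_tool", "kwargs": {"plan": [[[0,0,-0.001,0,0.05],[0,0,-0.001,0,0.05],[0,0,0,0,0.07],[0,0,0,0,0.085],[0,0,0,0,0.085],[0,0,0.03,0,0.085],[0,0,0.045,0,0.085],[-0.002,0.01,0.03,0,0.075],[-0.004,0.04,0,0,0.064],[-0.004,0.045,0,0,0.064]]]}}

```text
time: 24.8
tool_pos: [560.6, -127.0, 189.1]
tcp_rot: [179.9, -0.2, -3.2]
ft_force: [-0.1, 0.8, -1.0]
finger_gap: 64.1
grip_force: 0.0
```

Request:
{"fn": "servo_tool", "kwargs": {"plan": [[[-0.004,0.045,0,0,0.064],[-0.004,0.045,0,0,0.064],[-0.004,0.035,-0.01,0,0.064],[0,0.015,-0.02,0,0.064],[0,0,-0.02,0,0.064],[0,0,0,0,0.064],[0,0,0,0,0.064]]]}}

```text
time: 25.5
tool_pos: [547.5, 13.4, 136.9]
tcp_rot: [180.0, 0.0, -3.1]
ft_force: [-0.1, -0.1, 1.1]
finger_gap: 64.0
grip_force: 0.0
```

```bash
python3 - <<'E'
from h import *
s=snap('wrist');q=sense();print(q['tool_pos'],q['tcp_rot'],q['ft_force'])
s=snap('top');print('block',rect(s,rng(s,(8,60,90),(24,140,215)),26,(315,150,395,235)))
E
```

```text
[548.20626013  13.10025222 137.76028799] [ 1.79995276e+02 -5.16709286e-02 -3.10977469e+00] [-0.25156602 -0.4704753   0.48038281]
block (581.3, -197.6, 112.1, 62.4, -2.8)
```

Request:
{"fn": "servo_tool", "kwargs": {"plan": [[[0,0,-0.012,0,0.064],[0,0,-0.01,0,0.064],[0,0,0,0,0.05],[0,0,0,0,0.04],[0,0,0,0,0.035],[0,0,0,0,0.035],[0,0,0,0,0.035]]], "force": 40}}

```text
time: 26.3
tool_pos: [547.9, 13.5, 115.1]
tcp_rot: [180.0, -0.0, -3.1]
ft_force: [0.6, 0.6, -0.8]
finger_gap: 43.3
grip_force: 40.5
```

Request:
{"fn": "servo_tool", "kwargs": {"plan": [[[0,0,0.01,0,0.035],[0,0,0.03,0,0.035],[-0.002,0.01,0.03,7.5,0.035],[-0.005,0.025,0,7.5,0.035],[-0.005,0.025,0,7.5,0.035],[-0.005,0.025,0,7.5,0.035],[-0.005,0.025,0,7.5,0.035],[-0.005,0.025,0,7.5,0.035],[-0.005,0.025,0,7.5,0.035],[-0.005,0.025,0,7.5,0.035]]]}}

```text
time: 27.3
tool_pos: [510.6, 199.6, 185.9]
tcp_rot: [180.0, -0.0, 57.2]
ft_force: [0.0, 0.2, -1.7]
finger_gap: 43.2
grip_force: 40.7
```

Request:
{"fn": "servo_tool", "kwargs": {"plan": [[[-0.005,0.025,0,7.5,0.035],[-0.005,0.025,0,7.5,0.035],[-0.005,0.016,0,7.5,0.035],[-0.005,0,0,7.5,0.035],[-0.005,0,0,8,0.035],[0,0,0,0,0.035],[0,0,0,0,0.035]]]}}

```text
time: 28.0
tool_pos: [486.0, 264.6, 185.5]
tcp_rot: [179.9, -0.0, 94.7]
ft_force: [-0.3, 0.2, -1.4]
finger_gap: 43.2
grip_force: 40.8
```

Request:
{"fn": "servo_tool", "kwargs": {"plan": [[[0.005,-0.001,-0.02,0.5,0.035],[0,0,-0.03,0,0.035],[0,0,-0.025,0,0.035],[0,0,-0.015,0,0.035],[0,0,-0.006,0,0.035],[0,0,-0.002,0,0.035],[0,0,0,0,0.035]]]}}

```text
time: 28.7
tool_pos: [491.4, 263.7, 87.8]
tcp_rot: [179.9, -0.0, 95.4]
ft_force: [0.7, -0.1, -1.2]
finger_gap: 43.2
grip_force: 40.8
```

Request:
{"fn": "servo_tool", "kwargs": {"plan": [[[0,0,-0.001,0,0.035],[0,0,0,0,0.035]]]}}

```text
time: 28.9
tool_pos: [491.4, 263.8, 86.8]
tcp_rot: [179.9, -0.0, 95.4]
ft_force: [-0.2, 0.2, -1.7]
finger_gap: 43.2
grip_force: 40.8
```

Request:
{"fn": "servo_tool", "kwargs": {"plan": [[[0,0,-0.001,0,0.035],[0,0,-0.0005,0,0.035],[0,0,0,0,0.05],[0,0,0,0,0.062],[0,0,0,0,0.062],[0,0,0.03,0,0.062],[0,0,0.04,0,0.062],[0.025,0.002,0.03,0,0.062],[0,0,0,0,0.062]]]}}

```text
time: 29.8
tool_pos: [520.4, 266.7, 190.8]
tcp_rot: [179.4, -0.2, 95.4]
ft_force: [0.1, -0.3, 0.2]
finger_gap: 61.7
grip_force: 0.0
```

Request:
{"fn": "servo_tool", "kwargs": {"plan": [[[0.04,0.003,0,0,0.064],[0.045,0.004,0,0,0.064],[0.03,0.003,0,0,0.064],[0,0,0,0,0.064],[0,0,0,0,0.064]]]}}

```text
time: 30.3
tool_pos: [630.5, 275.2, 182.8]
tcp_rot: [-179.9, 0.0, 95.4]
ft_force: [-0.9, 0.5, -0.0]
finger_gap: 64.0
grip_force: 0.0
```

```bash
python3 - <<'E'
from h import *
s=snap('wrist','w6');q=sense();print(q['tool_pos'],q['tcp_rot'])
s=snap('top','t6');print('block',rect(s,rng(s,(8,60,90),(24,140,215)),26,(305,150,395,235)),'stand',rect(s,rng(s,(15,60,150),(30,160,255)),59,(212,155,300,245)))
for n,lo,hi,z,roi in [('blue',(100,120,60),(118,255,255),40,(125,150,205,190)),('black',(0,0,0),(180,120,75),40,(128,182,195,208)),('white',(0,0,215),(180,30,255),40,(133,205,202,236))]:print(n,rect(s,rng(s,lo,hi),z,roi))
cv2.imwrite('pics/m6.png',np.hstack([cv2.imread('pics/w6.png')[:,:400],cv2.resize(s['frame'][140:260,115:395],(400,384))]))
E
```

```text
[629.96874872 275.31490909 183.1445214 ] [-1.79886998e+02  1.95806096e-02  9.54059140e+01]
block (581.4, -198.9, 111.6, 59.8, -2.8) stand (544.3, 16.7, 187.3, 66.8, -3.4)
blue (642.1, 238.5, 69.8, 44.3, -82.4)
black (573.4, 227.8, 50.9, 44.6, -84.9)
white (501.1, 190.5, 40.8, 8.8, 7.5)
```

View pics/m6.png

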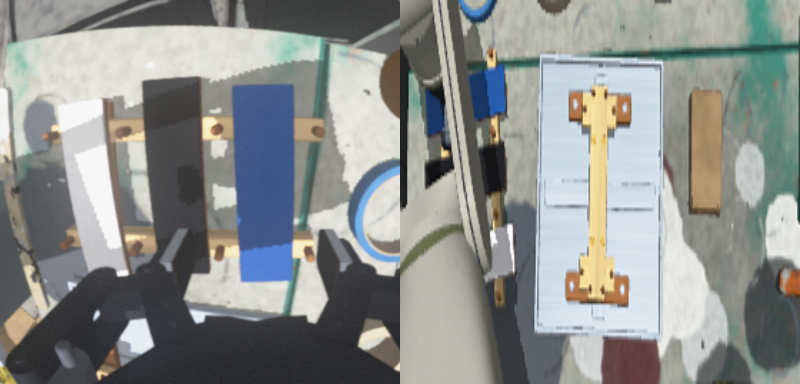

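White lies flat in its bay (wrist image at (90,180)), black at (175,170), blue at (265,180); the stand is empty and the block is at (705,150) in the inset. Next pick blue.

Request:
{"fn": "servo_tool", "kwargs": {"plan": [[[0.0067,0.004,-0.02,1.8,0.064],[0,0,-0.03,0,0.064],[0,0,-0.025,0,0.064],[0,0,-0.015,0,0.064],[0,0,-0.007,0,0.064],[0,0,0,0,0.064],[0,0,0,0,0.05],[0,0,0,0,0.04],[0,0,0,0,0.035],[0,0,0,0,0.035]]]}}

```text
time: 31.4
tool_pos: [638.5, 279.9, 89.3]
tcp_rot: [179.8, -0.0, 97.2]
ft_force: [-1.2, 0.1, 6.7]
finger_gap: 43.2
grip_force: 41.7
```

Request:
{"fn": "servo_tool", "kwargs": {"plan": [[[0,0,0,0,0.035],[0,0,0.01,0,0.035],[0,0,0.03,0,0.035],[0,0,0.03,0,0.035],[-0.005,-0.02,0.03,-7.5,0.035],[-0.007,-0.03,0,-7.5,0.035],[-0.007,-0.03,0,-7.5,0.035],[-0.007,-0.03,0,-7.5,0.035],[-0.007,-0.03,0,-7.5,0.035],[-0.007,-0.03,0,-7.5,0.035]]]}}

```text
time: 32.4
tool_pos: [596.9, 108.3, 187.9]
tcp_rot: [180.0, -0.0, 51.9]
ft_force: [0.6, -0.8, -0.0]
finger_gap: 42.8
grip_force: 41.0
```

Request:
{"fn": "servo_tool", "kwargs": {"plan": [[[-0.007,-0.03,0,-7.5,0.035],[-0.007,-0.03,0,-7.5,0.035],[-0.007,-0.025,0,-7.5,0.035],[-0.007,-0.01,0,-7.5,0.035],[-0.007,0,0,-7.5,0.035],[-0.007,0,0,-7.5,0.035],[-0.006,0,0,-8,0.035],[0,0,0,-2,0.035],[0,0,0,0,0.035],[0,0,0,0,0.035]]]}}

```text
time: 33.4
tool_pos: [549.5, 14.4, 187.7]
tcp_rot: [-180.0, -0.0, -2.7]
ft_force: [-0.3, -0.3, -1.1]
finger_gap: 43.3
grip_force: 41.0
```

```bash
python3 - <<'E'
from h import *
s=snap('wrist','w7');q=sense();print(q['tool_pos'],q['tcp_rot'],q['finger_gap'])
m=rng(s,(100,100,30),(118,255,255));n,l,st,c=cv2.connectedComponentsWithStats(m);i=max(range(1,n),key=lambda i:st[i,4]*(150<c[i][0]<350));print(st[i])
far=st[i,1];row=np.where(l[far+25]==i)[0];row2=np.where(l[far+3]==i)[0];print(far,row[[0,-1]],row2[[0,-1]])
f=s['frame'];print(f[max(0,far-40):far+2,258,0].tolist())
E
```

```text
[549.50553672  14.46143154 187.60117367] [ 1.79999392e+02 -1.69496486e-02 -2.70920843e+00] 42.97362221350667
[  203    80   107   242 23475]
80 [203 309] [203 309]
[237, 225, 201, 159, 140, 152, 198, 225, 232, 233, 234, 235, 235, 235, 235, 237, 232, 228, 232, 240, 243, 243, 243, 243, 243, 243, 243, 243, 243, 243, 243, 243, 243, 243, 239, 223, 189, 170, 166, 174, 190, 197]
```

Request:
{"fn": "servo_tool", "kwargs": {"plan": [[[-0.005,-0.0005,0,-0.3,0.035],[0,0,-0.03,0,0.035],[0,0,-0.02,0,0.035],[0,0,-0.01,0,0.035],[0,0,-0.007,0,0.035],[0,0,0,0,0.035]]]}}

```text
time: 34.05
tool_pos: [544.0, 14.0, 119.7]
tcp_rot: [180.0, 0.1, -3.1]
ft_force: [-1.0, -0.3, -1.6]
finger_gap: 43.0
grip_force: 41.0
```

Request:
{"fn": "servo_tool", "kwargs": {"plan": [[[0,0,-0.001,0,0.035],[0,0,-0.001,0,0.035],[0,0,0,0,0.035]]]}}

```text
time: 34.35
tool_pos: [544.9, 14.0, 119.0]
tcp_rot: [-180.0, -0.1, -3.1]
ft_force: [-0.2, -1.3, -1.5]
finger_gap: 43.1
grip_force: 41.0
```

Request:
{"fn": "servo_tool", "kwargs": {"plan": [[[0,0,-0.001,0,0.035],[0,0,0,0,0.035]]]}}

```text
time: 34.55
tool_pos: [544.9, 13.9, 118.1]
tcp_rot: [180.0, -0.1, -3.1]
ft_force: [-0.7, -0.1, 3.2]
finger_gap: 43.1
grip_force: 41.5
```

Request:
{"fn": "servo_tool", "kwargs": {"plan": [[[0,0,-0.001,0,0.035],[0,0,0,0,0.035]]]}}

```text
time: 34.75
tool_pos: [545.0, 14.0, 118.0]
tcp_rot: [180.0, -0.1, -3.1]
ft_force: [-5.9, 1.3, 13.3]
finger_gap: 43.1
grip_force: 42.5
```

Request:
{"fn": "servo_tool", "kwargs": {"plan": [[[0,0,0.001,0,0.035],[0,0,0,0,0.05],[0,0,0,0,0.06],[0,0,0,0,0.06],[0,0,0.03,0,0.06],[0,0,0.04,0,0.07],[0,0,0,0,0.07],[0,0,0,0,0.07]]]}}

```text
time: 35.55
tool_pos: [545.3, 13.9, 188.6]
tcp_rot: [180.0, -0.2, -3.1]
ft_force: [-0.8, 0.9, 0.3]
finger_gap: 70.0
grip_force: 0.0
```

```bash
python3 - <<'E'
from h import *
s=snap('wrist','w8');q=sense();print(q['tool_pos'],q['tcp_rot'])
m=rng(s,(100,110,30),(118,255,255));n,l,st,c=cv2.connectedComponentsWithStats(m);i=max(range(1,n),key=lambda i:st[i,4]*(150<c[i][0]<350));print(st[i])
for v in (st[i,1]+15,st[i,1]+100,st[i,1]+170):
    w=np.where(l[v]==i)[0][[0,-1]]+[-.5,.5];a,b=wz(s,w[0],v,69),wz(s,w[1],v,69);print(v,w,a,b,np.hypot(*(a-b)[:2]).round(1))
a=wz(s,253,st[i,1]-.5,69);b=wz(s,250,st[i,1]+st[i,3]-.5,69);print(a,b,(a-b)[0])
t=snap('top');print('block',rect(t,rng(t,(8,60,90),(24,140,215)),26,(305,150,395,235)))
E
```

```text
[544.35173719  13.97549882 187.10389374] [-1.79999492e+02 -7.98424301e-03 -3.08620274e+00]
[  223    91    67   212 12795]
106 [222.5 288.5] [614.8  31.3  69. ] [612.5 -10.4  69. ] 41.8
191 [223.5 286.5] [558.8  34.9  69. ] [556.5  -7.2  69. ] 42.2
261 [225.5 283.5] [505.2  38.4  69. ] [502.9  -4.1  69. ] 42.6
[623.4  11.5  69. ] [465.6  22.9  69. ] 157.79999999999995
block (581.3, -197.6, 112.1, 62.4, -2.8)
```

View pics/w8.png

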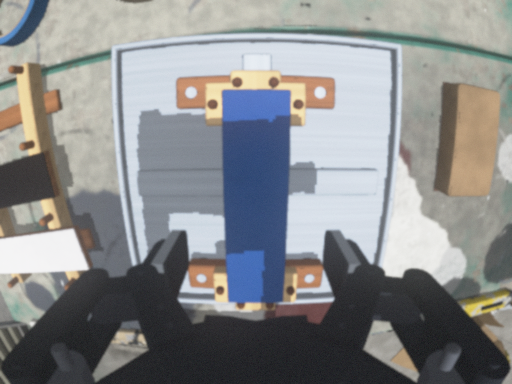

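Blue lies between the dowels, with its far edge at row 91, the dowels at row 83 and uniform width. The block is at (470,140).

Request:
{"fn": "servo_tool", "kwargs": {"plan": [[[0.003,-0.02,0,0,0.085],[0.005,-0.04,0,0,0.085],[0.007,-0.045,0,0,0.085],[0.008,-0.045,0,0,0.085],[0.008,-0.04,0,0,0.085],[0.007,-0.023,-0.02,0,0.085],[0,0,-0.03,0,0.085],[0,0,-0.03,0,0.085],[0,0,-0.015,0,0.085],[0,0,0,0,0.085]]], "force": 35}}

```text
time: 36.65
tool_pos: [579.7, -197.8, 88.0]
tcp_rot: [-179.8, 0.4, -3.1]
ft_force: [-0.3, 0.4, -0.4]
finger_gap: 85.0
grip_force: 0.0
```

Request:
{"fn": "servo_tool", "kwargs": {"plan": [[[0,0,-0.012,0,0.085],[0,0,0,0,0.085],[0,0,0,0,0.07],[0,0,0,0,0.055],[0,0,0,0,0.05],[0,0,0,0,0.05],[0,0,0,0,0.05],[0,0,0,0,0.05]]]}}

```text
time: 37.45
tool_pos: [583.4, -199.4, 81.9]
tcp_rot: [180.0, -0.1, -3.1]
ft_force: [-0.4, -0.5, 5.4]
finger_gap: 61.6
grip_force: 39.6
```

Request:
{"fn": "servo_tool", "kwargs": {"plan": [[[0,0,0.01,0,0.05],[0,0,0.03,0,0.05],[0,0,0.04,0,0.05],[0,0,0.04,0,0.05],[0,0.02,0,0,0.05],[0,0.03,0,0,0.05],[0,0.04,0,0,0.05],[0,0.04,0,0,0.05],[0,0.04,0,0,0.05],[0,0.03,0,0,0.05]]]}}

```text
time: 38.45
tool_pos: [582.0, 3.3, 200.8]
tcp_rot: [-180.0, -0.0, -3.0]
ft_force: [-0.1, -0.2, -1.6]
finger_gap: 61.9
grip_force: 38.8
```

Request:
{"fn": "servo_tool", "kwargs": {"plan": [[[0,0.012,0,0,0.05],[0,0,0,0,0.05],[0,0,0,0,0.05],[0,0,0,0,0.05]]]}}

```text
time: 38.85
tool_pos: [582.5, 11.6, 200.4]
tcp_rot: [180.0, -0.0, -3.2]
ft_force: [0.0, -0.3, -0.5]
finger_gap: 61.6
grip_force: 38.8
```

```bash
cat > blk.py <<'E'
from h import *
s=snap('wrist');q=sense();print(q['tool_pos'],q['tcp_rot'],q['finger_gap'],q['ft_force'])
m=rng(s,(6,50,15),(24,255,120));n,l,st,c=cv2.connectedComponentsWithStats(m);i=max(range(1,n),key=lambda i:st[i,4]*(200<c[i][0]<310));print(st[i])
cols=[np.where(l[:,u]==i)[0][0] for u in (220,255,290)];print('far rows',cols,[np.where(l[v]==i)[0][[0,-1]] for v in (st[i,1]+4,st[i,1]+20)])
E
python3 blk.py
```

```text
[582.47341923  11.52055517 200.29881666] [ 1.79980585e+02  2.93628349e-03 -3.18107962e+00] 61.21350838322076 [-0.14558341  0.67265357  0.42751665]
[  184   131   135   175 11906]
far rows [np.int64(134), np.int64(134), np.int64(133)] [array([201, 293]), array([185, 262])]
```

Request:
{"fn": "servo_tool", "kwargs": {"plan": [[[-0.006,0.001,-0.02,0,0.05],[0,0,-0.02,0,0.05],[0,0,-0.005,0,0.05],[0,0,-0.001,0,0.05],[0,0,0,0,0.05]]]}}

```text
time: 39.4
tool_pos: [576.9, 13.5, 155.0]
tcp_rot: [180.0, -0.0, -3.1]
ft_force: [1.4, 0.6, -0.7]
finger_gap: 61.6
grip_force: 38.7
```

Request:
{"fn": "servo_tool", "kwargs": {"plan": [[[0,0,-0.001,0,0.05],[0,0,-0.001,0,0.05],[0,0,0,0,0.05]]]}}

```text
time: 39.7
tool_pos: [576.7, 14.0, 152.8]
tcp_rot: [180.0, -0.0, -3.1]
ft_force: [-0.6, 0.3, 0.1]
finger_gap: 61.7
grip_force: 38.7
```

Request:
{"fn": "servo_tool", "kwargs": {"plan": [[[0,0,-0.0007,0,0.05],[0,0,0,0,0.05]]]}}

```text
time: 39.9
tool_pos: [576.4, 14.0, 151.6]
tcp_rot: [180.0, -0.0, -3.1]
ft_force: [-0.3, -0.1, 0.5]
finger_gap: 61.7
grip_force: 38.7
```

Request:
{"fn": "servo_tool", "kwargs": {"plan": [[[0,-0.001,-0.001,0,0.05],[0,0,0,0,0.05]]]}}

```text
time: 40.1
tool_pos: [576.5, 13.0, 150.7]
tcp_rot: [-180.0, -0.0, -3.1]
ft_force: [0.5, 0.7, 0.1]
finger_gap: 61.2
grip_force: 38.9
```

Request:
{"fn": "servo_tool", "kwargs": {"plan": [[[0,0,-0.0007,0,0.05],[0,0,0,0,0.05]]]}}

```text
time: 40.3
tool_pos: [576.6, 13.0, 150.6]
tcp_rot: [-180.0, -0.0, -3.1]
ft_force: [-3.3, 0.6, 5.8]
finger_gap: 61.5
grip_force: 39.5
```

Request:
{"fn": "servo_tool", "kwargs": {"plan": [[[0,0,-0.0003,0,0.05],[0,0,0,0,0.05]]]}}

```text
time: 40.5
tool_pos: [576.6, 13.0, 150.6]
tcp_rot: [-180.0, -0.0, -3.1]
ft_force: [-4.6, 1.0, 8.0]
finger_gap: 61.1
grip_force: 39.8
```

Request:
{"fn": "servo_tool", "kwargs": {"plan": [[[0,0,-0.0005,0,0.05],[-0.005,0.0003,0,0,0.05],[-0.006,0.0003,0,0,0.05],[-0.006,0.0003,0,0,0.05],[-0.005,0.0003,0,0,0.05],[-0.004,0.0002,0,0,0.05],[-0.003,0.0002,0,0,0.05]]]}}

```text
time: 41.2
tool_pos: [548.6, 14.4, 150.7]
tcp_rot: [180.0, -0.2, -3.1]
ft_force: [4.3, -0.5, 5.8]
finger_gap: 61.8
grip_force: 39.5
```

Request:
{"fn": "servo_tool", "kwargs": {"plan": [[[-0.003,0.0002,-0.0001,0,0.05],[-0.004,0.0002,0,0,0.05],[-0.006,0.0003,0,0,0.05],[-0.006,0.0003,0,0,0.05],[-0.006,0.0003,0,0,0.05],[-0.006,0.0003,0,0,0.05],[0,0,0,0,0.05],[0,0,0,0,0.05]]]}}

```text
time: 42.0
tool_pos: [517.3, 16.0, 150.6]
tcp_rot: [180.0, -0.2, -3.1]
ft_force: [0.1, -0.6, 10.0]
finger_gap: 61.8
grip_force: 39.8
```

Request:
{"fn": "servo_tool", "kwargs": {"plan": [[[0.004,-0.0002,0.0007,0,0.05],[0.006,-0.0003,0,0,0.05],[0.006,-0.0003,0,0,0.05],[0.006,-0.0003,0,0,0.05],[0.004,-0.0002,0,0,0.05],[0.003,-0.0001,0,0,0.05]]]}}

```text
time: 42.6
tool_pos: [544.6, 14.8, 150.6]
tcp_rot: [180.0, 0.1, -3.1]
ft_force: [-10.0, -0.4, 15.8]
finger_gap: 61.5
grip_force: 40.5
```

Request:
{"fn": "servo_tool", "kwargs": {"plan": [[[0.003,-0.0002,0,0,0.05],[0.006,-0.0003,0,0,0.05],[0.006,-0.0003,0,0,0.05],[0.006,-0.0003,0,0,0.05],[0.006,-0.0003,0,0,0.05],[0.004,-0.0003,0,0,0.05],[0,0,0,0,0.05],[0,0,0,0,0.05]]]}}

```text
time: 43.4
tool_pos: [576.2, 13.1, 150.6]
tcp_rot: [180.0, 0.0, -3.1]
ft_force: [-5.0, 0.3, 9.3]
finger_gap: 61.2
grip_force: 40.0
```

Request:
{"fn": "servo_tool", "kwargs": {"plan": [[[0,0,0.02,0,0.05],[0,0,0.04,0,0.05],[-0.001,-0.02,0,0,0.05],[-0.001,-0.04,0,0,0.05],[-0.001,-0.045,0,0,0.05],[-0.001,-0.045,0,0,0.05],[-0.001,-0.04,-0.01,0,0.05],[-0.001,-0.03,-0.02,0,0.05],[-0.001,-0.015,-0.03,0,0.05],[0,0,-0.04,0,0.05]]]}}

```text
time: 44.4
tool_pos: [569.8, -225.1, 110.3]
tcp_rot: [179.9, -0.2, -3.2]
ft_force: [1.1, 0.1, -1.2]
finger_gap: 61.1
grip_force: 38.8
```

Request:
{"fn": "servo_tool", "kwargs": {"plan": [[[0,0,-0.02,0,0.05],[0,0,-0.005,0,0.05],[0,0,0,0,0.05],[0,0,0,0,0.05]]]}}

```text
time: 44.8
tool_pos: [569.2, -221.8, 84.6]
tcp_rot: [-180.0, 0.0, -3.1]
ft_force: [-0.4, -0.1, -0.8]
finger_gap: 61.7
grip_force: 39.1
```

Request:
{"fn": "servo_tool", "kwargs": {"plan": [[[0,0,-0.0015,0,0.05],[0,0,-0.001,0,0.05],[0,0,0,0,0.07],[0,0,0,0,0.085],[0,0,0,0,0.085],[0,0,0.03,0,0.085],[0,0,0.045,0,0.085],[-0.002,0.01,0.03,0,0.075],[-0.004,0.04,0,0,0.064],[-0.004,0.045,0,0,0.064]]]}}

```text
time: 45.8
tool_pos: [560.3, -127.4, 189.5]
tcp_rot: [179.9, -0.2, -3.2]
ft_force: [1.0, 0.1, -0.3]
finger_gap: 63.7
grip_force: 0.0
```

Request:
{"fn": "servo_tool", "kwargs": {"plan": [[[-0.004,0.045,0,0,0.064],[-0.004,0.045,0,0,0.064],[-0.004,0.035,-0.01,0,0.064],[-0.001,0.016,-0.02,0,0.064],[0,0,-0.02,0,0.064],[0,0,0,0,0.064],[0,0,0,0,0.064]]]}}

```text
time: 46.5
tool_pos: [546.3, 14.0, 137.4]
tcp_rot: [180.0, 0.0, -3.1]
ft_force: [-0.1, -0.1, 0.3]
finger_gap: 64.2
grip_force: 0.0
```

Request:
{"fn": "servo_tool", "kwargs": {"plan": [[[0,0,-0.012,0,0.064],[0,0,-0.01,0,0.064],[0,0,0,0,0.05],[0,0,0,0,0.04],[0,0,0,0,0.035],[0,0,0,0,0.035],[0,0,0,0,0.035]]], "force": 40}}

```text
time: 47.2
tool_pos: [546.6, 14.1, 115.5]
tcp_rot: [-180.0, -0.0, -3.1]
ft_force: [0.3, -0.6, -0.4]
finger_gap: 43.5
grip_force: 40.7
```

Request:
{"fn": "servo_tool", "kwargs": {"plan": [[[0,0,0.01,0,0.035],[0,0,0.03,0,0.035],[0.005,0.01,0.03,7.5,0.035],[0.007,0.025,0,7.5,0.035],[0.007,0.025,0,7.5,0.035],[0.007,0.025,0,7.5,0.035],[0.007,0.025,0,7.5,0.035],[0.007,0.025,0,7.5,0.035],[0.007,0.025,0,7.5,0.035],[0.007,0.025,0,7.5,0.035]]]}}

```text
time: 48.2
tool_pos: [600.8, 200.2, 186.2]
tcp_rot: [180.0, -0.0, 57.2]
ft_force: [0.9, -0.4, -1.1]
finger_gap: 43.4
grip_force: 41.0
```

Request:
{"fn": "servo_tool", "kwargs": {"plan": [[[0.007,0.025,0,7.5,0.035],[0.007,0.025,0,7.5,0.035],[0.007,0.016,0,7.5,0.035],[0.007,0.01,0,7.5,0.035],[0.007,0,0,8.4,0.035],[0,0,0,0,0.035],[0,0,0,0,0.035],[0,0,0,0,0.035]]]}}

```text
time: 49.0
tool_pos: [635.2, 274.8, 185.5]
tcp_rot: [-180.0, 0.0, 95.1]
ft_force: [-0.0, 0.5, -1.0]
finger_gap: 43.4
grip_force: 40.9
```

Request:
{"fn": "servo_tool", "kwargs": {"plan": [[[0.002,0,-0.02,0.3,0.035],[0,0,-0.03,0,0.035],[0,0,-0.025,0,0.035],[0,0,-0.015,0,0.035],[0,0,-0.006,0,0.035],[0,0,-0.001,0,0.035],[0,0,0,0,0.035],[0,0,-0.001,0,0.035],[0,0,0,0,0.035]]]}}

```text
time: 49.9
tool_pos: [638.1, 275.3, 88.5]
tcp_rot: [179.9, -0.0, 95.6]
ft_force: [-0.4, 0.1, -1.7]
finger_gap: 43.4
grip_force: 40.9
```

Request:
{"fn": "servo_tool", "kwargs": {"plan": [[[0,0,-0.001,0,0.035],[0,0,0,0,0.035]]]}}

```text
time: 50.1
tool_pos: [637.5, 275.1, 86.4]
tcp_rot: [180.0, -0.0, 95.6]
ft_force: [0.3, 0.3, -1.1]
finger_gap: 43.4
grip_force: 40.9
```

Request:
{"fn": "servo_tool", "kwargs": {"plan": [[[0,0,-0.001,0,0.035],[0,0,0,0,0.045],[0,0,0,0,0.062],[0,0,0,0,0.062],[0,0,0.03,0,0.062],[0,0,0.04,0,0.062],[-0.01,0,0.03,0,0.062],[-0.03,0.002,0,0,0.062],[-0.03,0.002,0,0,0.062],[0,0,0,0,0.062]]]}}

```text
time: 51.1
tool_pos: [564.0, 279.4, 184.3]
tcp_rot: [-179.8, 0.0, 95.7]
ft_force: [0.2, -0.1, 0.4]
finger_gap: 62.2
grip_force: 0.0
```

Request:
{"fn": "servo_tool", "kwargs": {"plan": [[[0,0,0,0,0.064],[0,0,0,0,0.064]]]}}

```text
time: 51.3
tool_pos: [568.3, 279.1, 185.6]
tcp_rot: [179.9, -0.0, 95.6]
ft_force: [-0.1, 0.6, -1.3]
finger_gap: 64.2
grip_force: 0.0
```

```bash
python3 - <<'E'
from h import *
s=snap('wrist','w9');q=sense();print(q['tool_pos'],q['tcp_rot'])
t=snap('top');print('block',rect(t,rng(t,(8,60,90),(24,140,215)),26,(305,150,395,235)))
print('stand',rect(t,rng(t,(15,60,150),(30,160,255)),59,(212,155,300,245)))
E
```

```text
[568.40972381 279.02112851 185.50862893] [ 1.79941374e+02 -6.45167720e-03  9.55946050e+01]
block (567.7, -218.1, 112.9, 62.0, -4.1)
stand (544.2, 16.7, 187.5, 66.8, -3.4)
```

View pics/w9.png

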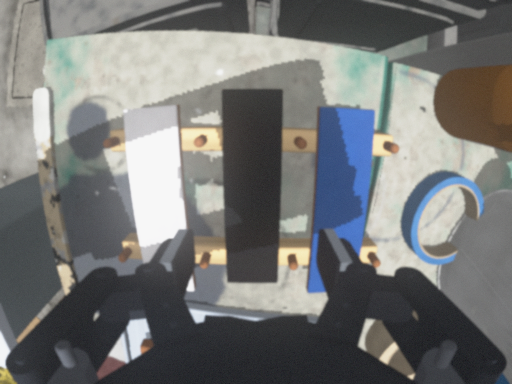

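White, black and blue all lie flat across the rails, with black at (252,185) centred under the gripper. Pick black.

Request:
{"fn": "servo_tool", "kwargs": {"plan": [[[0,0,-0.02,0,0.064],[0,0,-0.03,0,0.064],[0,0,-0.025,0,0.064],[0,0,-0.015,0,0.064],[0,0,-0.009,0,0.064],[0,0,0,0,0.064],[0,0,0,0,0.05],[0,0,0,0,0.04],[0,0,0,0,0.035],[0,0,0,0,0.035]]]}}

```text
time: 52.4
tool_pos: [568.5, 279.5, 87.9]
tcp_rot: [179.8, -0.0, 95.6]
ft_force: [0.2, -1.0, 5.8]
finger_gap: 43.5
grip_force: 41.7
```

Request:
{"fn": "servo_tool", "kwargs": {"plan": [[[0,0,0,0,0.035],[0,0,0.01,0,0.035],[0,0,0.03,0,0.035],[0,0,0.03,0,0.035],[0,-0.02,0.03,-7.5,0.035],[-0.002,-0.03,0,-7.5,0.035],[-0.002,-0.03,0,-7.5,0.035],[-0.002,-0.03,0,-7.5,0.035],[-0.002,-0.03,0,-7.5,0.035],[-0.002,-0.03,0,-7.5,0.035]]]}}

```text
time: 53.4
tool_pos: [557.0, 107.9, 186.7]
tcp_rot: [-180.0, 0.0, 50.3]
ft_force: [1.5, 0.2, -1.1]
finger_gap: 43.2
grip_force: 41.0
```

Request:
{"fn": "servo_tool", "kwargs": {"plan": [[[-0.002,-0.03,0,-7.5,0.035],[-0.002,-0.03,0,-7.5,0.035],[-0.002,-0.025,0,-7.5,0.035],[-0.002,-0.01,0,-7.5,0.035],[-0.002,0,0,-7.5,0.035],[-0.002,0,0,-7.5,0.035],[-0.002,0,0,-8,0.035],[0,0,0,-0.7,0.035],[0,0,0,0,0.035],[0,0,0,0,0.035]]]}}

```text
time: 54.4
tool_pos: [543.4, 14.1, 186.4]
tcp_rot: [180.0, -0.0, -2.9]
ft_force: [-0.2, 0.1, -0.5]
finger_gap: 43.2
grip_force: 41.0
```

```bash
python3 - <<'E'
from h import *
s=snap('wrist','w10');q=sense();print(q['tool_pos'],q['tcp_rot'],q['finger_gap'])
g=cv2.cvtColor(s['frame'],cv2.COLOR_BGR2GRAY)
for u in (240,258): print(g[55:115,u].tolist())
print(g[115,190:325].tolist())
E
```

```text
[543.44793848  14.15047036 186.31933363] [-1.79999083e+02 -3.78704998e-03 -2.93250098e+00] 43.51936737587712
[221, 222, 222, 222, 219, 220, 220, 220, 220, 219, 211, 205, 217, 226, 230, 233, 231, 227, 204, 160, 121, 98, 81, 73, 79, 78, 76, 77, 74, 78, 77, 76, 74, 75, 73, 72, 71, 72, 71, 74, 70, 72, 68, 69, 70, 70, 67, 66, 68, 69, 65, 64, 68, 68, 65, 65, 65, 66, 66, 65]
[235, 235, 236, 235, 234, 235, 235, 235, 235, 234, 226, 207, 200, 209, 221, 224, 226, 226, 226, 225, 214, 179, 120, 83, 78, 79, 78, 75, 77, 78, 74, 80, 76, 72, 72, 74, 73, 72, 74, 69, 70, 74, 72, 72, 69, 73, 66, 70, 66, 65, 69, 68, 63, 66, 66, 68, 65, 62, 66, 64]
[137, 138, 137, 139, 141, 139, 139, 139, 140, 134, 121, 94, 74, 68, 66, 66, 67, 66, 67, 69, 66, 66, 66, 66, 66, 66, 65, 64, 65, 64, 66, 64, 62, 64, 64, 66, 64, 66, 65, 62, 64, 62, 61, 58, 63, 61, 60, 63, 65, 64, 61, 65, 62, 68, 63, 64, 64, 63, 61, 61, 65, 62, 61, 63, 61, 62, 59, 64, 63, 64, 62, 66, 64, 66, 65, 65, 66, 64, 65, 64, 64, 69, 67, 67, 68, 66, 66, 65, 65, 65, 69, 68, 67, 68, 67, 66, 69, 69, 70, 72, 70, 68, 72, 71, 73, 74, 72, 74, 75, 72, 75, 73, 74, 77, 77, 76, 77, 76, 77, 90, 138, 190, 215, 216, 218, 217, 219, 220, 218, 217, 218, 219, 220, 218, 220]
```

Request:
{"fn": "servo_tool", "kwargs": {"plan": [[[0,0,-0.03,-0.1,0.035],[0,0,-0.02,0,0.035],[0,0,-0.01,0,0.035],[0,0,-0.006,0,0.035],[0,0,0,0,0.035],[0,0,0,0,0.035]]]}}

```text
time: 55.05
tool_pos: [544.1, 14.0, 121.1]
tcp_rot: [-180.0, -0.1, -3.2]
ft_force: [0.5, -0.8, -1.0]
finger_gap: 43.4
grip_force: 41.0
```

Request:
{"fn": "servo_tool", "kwargs": {"plan": [[[0,0,-0.001,0,0.035],[0,0,-0.001,0,0.035],[0,0,0,0,0.035]]]}}

```text
time: 55.35
tool_pos: [543.6, 14.1, 118.5]
tcp_rot: [-180.0, -0.0, -3.2]
ft_force: [0.2, 0.5, -0.9]
finger_gap: 43.1
grip_force: 41.0
```

Request:
{"fn": "servo_tool", "kwargs": {"plan": [[[0,0,-0.001,0,0.035],[0,0,0,0,0.035]]]}}

```text
time: 55.55
tool_pos: [543.4, 14.1, 117.2]
tcp_rot: [-180.0, 0.0, -3.2]
ft_force: [0.3, -0.3, -1.5]
finger_gap: 43.3
grip_force: 41.0
```

Request:
{"fn": "servo_tool", "kwargs": {"plan": [[[0,0,-0.001,0,0.035],[0,0,0,0,0.035]]]}}

```text
time: 55.75
tool_pos: [543.5, 14.0, 116.7]
tcp_rot: [180.0, -0.0, -3.2]
ft_force: [-2.8, -0.1, 4.3]
finger_gap: 43.3
grip_force: 41.5
```

Contact is at 116.7, so it is seated. Release and check.

Request:
{"fn": "servo_tool", "kwargs": {"plan": [[[0,0,0,0,0.045],[0,0,0,0,0.06],[0,0,0,0,0.06],[0,0,0.03,0,0.06],[0,0,0.04,0,0.07],[0,0,0,0,0.07],[0,0,0,0,0.07]]]}}

```text
time: 56.45
tool_pos: [544.4, 14.0, 187.7]
tcp_rot: [180.0, -0.2, -3.2]
ft_force: [-0.0, 0.3, -0.2]
finger_gap: 69.7
grip_force: 0.0
```

```bash
python3 - <<'E'
from h import *
s=snap('wrist','w11');q=sense();print(q['tool_pos'],q['tcp_rot'])
g=cv2.cvtColor(s['frame'],cv2.COLOR_BGR2GRAY);m=(g<105).astype(np.uint8)
for v in (110,200,262):
    w=v and np.where(np.abs(np.diff(g[v,205:310].astype(int)))>25)[0]+205;print(v,w)
c=g[80:110,253].astype(int);print('far',80+np.argmin(np.diff(c)));c=g[280:315,255].astype(int);print('near',280+np.argmax(np.diff(c)))
print(wz(s,253,80+np.argmin(np.diff(g[80:110,253].astype(int))),69),wz(s,255,280+np.argmax(np.diff(c)),69))
t=snap('top');print('block',rect(t,rng(t,(8,60,90),(24,140,215)),26,(305,150,395,235)))
E
```

```text
[543.44629003  14.1123851  186.14828411] [-1.79998557e+02 -2.68907302e-02 -3.18252346e+00]
110 [220 221 222 289 290]
200 [223 286 287 288]
262 []
far 88
near 302
[624.1  11.3  69. ] [465.8  19.1  69. ]
block (567.7, -218.1, 112.9, 62.0, -4.1)
```

Request:
{"fn": "servo_tool", "kwargs": {"plan": [[[0.003,-0.02,0,-0.8,0.085],[0.005,-0.04,0,0,0.085],[0.005,-0.045,0,0,0.085],[0.005,-0.045,0,0,0.085],[0.005,-0.045,0,0,0.085],[0.002,-0.039,-0.02,0,0.085],[0,0,-0.03,0,0.085],[0,0,-0.03,0,0.085],[0,0,-0.015,0,0.085],[0,0,0,0,0.085]]], "force": 35}}

```text
time: 57.55
tool_pos: [565.7, -218.6, 86.9]
tcp_rot: [-179.8, 0.4, -4.0]
ft_force: [-0.2, 0.2, 0.1]
finger_gap: 84.9
grip_force: 0.0
```

Request:
{"fn": "servo_tool", "kwargs": {"plan": [[[0,0,-0.011,0,0.085],[0,0,0,0,0.085],[0,0,0,0,0.07],[0,0,0,0,0.055],[0,0,0,0,0.05],[0,0,0,0,0.05],[0,0,0,0,0.05],[0,0,0,0,0.05]]]}}

```text
time: 58.35
tool_pos: [569.3, -220.2, 81.7]
tcp_rot: [180.0, -0.1, -4.0]
ft_force: [0.4, 0.6, 6.4]
finger_gap: 61.4
grip_force: 39.6
```

Request:
{"fn": "servo_tool", "kwargs": {"plan": [[[0,0,0.01,0,0.05],[0,0,0.03,0,0.05],[0,0,0.04,0,0.05],[0,0,0.04,0.8,0.05],[0.002,0.02,0,0,0.05],[0.002,0.035,0,0,0.05],[0.002,0.045,0,0,0.05],[0.001,0.045,0,0,0.05],[0,0.045,0,0,0.05],[0,0.03,0,0,0.05]]]}}

```text
time: 59.35
tool_pos: [574.9, 2.9, 200.7]
tcp_rot: [-180.0, 0.0, -3.1]
ft_force: [0.1, 0.0, -1.0]
finger_gap: 61.6
grip_force: 38.7
```

Request:
{"fn": "servo_tool", "kwargs": {"plan": [[[0,0.012,0,0,0.05],[0,0,0,0,0.05],[0,0,0,0,0.05],[0,0,0,0,0.05]]]}}

```text
time: 59.75
tool_pos: [575.5, 10.6, 200.3]
tcp_rot: [180.0, -0.0, -3.3]
ft_force: [0.4, 0.1, -1.4]
finger_gap: 61.6
grip_force: 38.7
```

```bash
python3 blk.py
```

```text
[575.4796366   10.54581146 200.23006783] [ 1.79978011e+02  1.52486447e-03 -3.28629808e+00] 61.81311431699896 [-0.39760827 -0.5535895  -0.16587081]
[  181   133   138   176 13425]
far rows [np.int64(134), np.int64(133), np.int64(136)] [array([193, 304]), array([188, 260])]
```

Request:
{"fn": "servo_tool", "kwargs": {"plan": [[[0.001,0.0015,-0.02,0,0.05],[0,0,-0.02,0,0.05],[0,0,-0.005,0,0.05],[0,0,-0.002,0,0.05],[0,0,0,0,0.05],[0,0,0,0,0.05]]]}}

```text
time: 60.4
tool_pos: [577.1, 13.3, 154.4]
tcp_rot: [180.0, -0.1, -3.2]
ft_force: [0.2, -0.2, -0.6]
finger_gap: 61.4
grip_force: 38.7
```

Request:
{"fn": "servo_tool", "kwargs": {"plan": [[[0,0,-0.001,0,0.05],[0,0,0,0,0.05],[0,0,0,0,0.05]]]}}

```text
time: 60.7
tool_pos: [576.6, 13.6, 152.6]
tcp_rot: [180.0, -0.0, -3.2]
ft_force: [-0.5, -0.0, -1.5]
finger_gap: 61.4
grip_force: 38.7
```

Request:
{"fn": "servo_tool", "kwargs": {"plan": [[[0,0,-0.001,0,0.05],[0,0,0,0,0.05]]]}}

```text
time: 60.9
tool_pos: [576.3, 13.6, 151.1]
tcp_rot: [180.0, 0.0, -3.2]
ft_force: [-0.6, -0.6, -0.9]
finger_gap: 61.6
grip_force: 38.7
```

Request:
{"fn": "servo_tool", "kwargs": {"plan": [[[0,-0.0005,-0.0008,0,0.05],[0,0,0,0,0.05]]]}}

```text
time: 61.1
tool_pos: [576.5, 13.2, 150.5]
tcp_rot: [-180.0, -0.0, -3.2]
ft_force: [-0.4, 1.2, 0.9]
finger_gap: 61.4
grip_force: 38.9
```

Request:
{"fn": "servo_tool", "kwargs": {"plan": [[[0,0,-0.0005,0,0.05],[0,0,0,0,0.05]]]}}

```text
time: 61.3
tool_pos: [576.5, 13.2, 150.4]
tcp_rot: [-180.0, -0.0, -3.2]
ft_force: [-3.0, 1.2, 4.7]
finger_gap: 61.6
grip_force: 39.4
```

Request:
{"fn": "servo_tool", "kwargs": {"plan": [[[0,0,-0.0003,0,0.05],[0,0,0,0,0.05]]]}}

```text
time: 61.5
tool_pos: [576.5, 13.2, 150.4]
tcp_rot: [-180.0, -0.0, -3.2]
ft_force: [-4.0, 0.2, 6.0]
finger_gap: 61.7
grip_force: 39.6
```

Request:
{"fn": "servo_tool", "kwargs": {"plan": [[[0,0,-0.0007,0,0.05],[-0.005,0.0003,0,0,0.05],[-0.006,0.0003,0,0,0.05],[-0.006,0.0003,0,0,0.05],[-0.005,0.0003,0,0,0.05],[-0.004,0.0002,0,0,0.05],[-0.003,0.0002,0,0,0.05]]]}}

```text
time: 62.2
tool_pos: [548.7, 14.5, 150.4]
tcp_rot: [180.0, -0.2, -3.2]
ft_force: [4.3, -0.8, 5.6]
finger_gap: 61.6
grip_force: 39.5
```

Request:
{"fn": "servo_tool", "kwargs": {"plan": [[[-0.003,0.0002,-0.0001,0,0.05],[-0.004,0.0002,0,0,0.05],[-0.006,0.0003,0,0,0.05],[-0.006,0.0003,0,0,0.05],[-0.006,0.0003,0,0,0.05],[-0.006,0.0003,0,0,0.05],[0,0,0,0,0.05],[0,0,0,0,0.05]]]}}

```text
time: 63.0
tool_pos: [517.3, 16.1, 150.4]
tcp_rot: [180.0, -0.2, -3.2]
ft_force: [-0.3, 0.3, 9.2]
finger_gap: 61.3
grip_force: 39.8
```

Request:
{"fn": "servo_tool", "kwargs": {"plan": [[[0.004,-0.0002,0.0007,0,0.05],[0.006,-0.0003,0,0,0.05],[0.006,-0.0003,0,0,0.05],[0.006,-0.0003,0,0,0.05],[0.004,-0.0002,0,0,0.05],[0.003,-0.0001,0,0,0.05]]]}}

```text
time: 63.6
tool_pos: [544.7, 14.9, 150.4]
tcp_rot: [180.0, 0.1, -3.2]
ft_force: [-11.0, -0.1, 15.5]
finger_gap: 61.1
grip_force: 40.5
```

Request:
{"fn": "servo_tool", "kwargs": {"plan": [[[0.003,-0.0002,0,0,0.05],[0.006,-0.0003,0,0,0.05],[0.006,-0.0003,0,0,0.05],[0.006,-0.0003,0,0,0.05],[0.006,-0.0003,0,0,0.05],[0.004,-0.0003,0,0,0.05],[0,0,0,0,0.05],[0,0,0,0,0.05]]]}}

```text
time: 64.4
tool_pos: [576.2, 13.1, 150.4]
tcp_rot: [180.0, 0.0, -3.2]
ft_force: [-5.0, 0.6, 10.1]
finger_gap: 61.7
grip_force: 40.0
```

Request:
{"fn": "servo_tool", "kwargs": {"plan": [[[0,0,0.02,0,0.05],[0,0,0.04,0,0.05],[-0.001,-0.02,0,0,0.05],[-0.001,-0.04,0,0,0.05],[-0.001,-0.045,0,0,0.05],[-0.001,-0.045,0,0,0.05],[-0.001,-0.04,-0.01,0,0.05],[-0.001,-0.03,-0.02,0,0.05],[-0.001,-0.015,-0.03,0,0.05],[0,0,-0.04,0,0.05]]]}}

```text
time: 65.4
tool_pos: [569.9, -225.0, 110.2]
tcp_rot: [179.9, -0.2, -3.3]
ft_force: [0.5, 0.2, -0.9]
finger_gap: 61.4
grip_force: 38.7
```

Request:
{"fn": "servo_tool", "kwargs": {"plan": [[[0,0,-0.02,0,0.05],[0,0,-0.005,0,0.05],[0,0,0,0,0.05],[0,0,-0.001,0,0.05],[0,0,-0.0015,0,0.05],[0,0,0,0,0.05]]]}}

```text
time: 66.0
tool_pos: [569.5, -221.7, 82.1]
tcp_rot: [180.0, -0.0, -3.2]
ft_force: [0.3, -0.9, 0.0]
finger_gap: 61.4
grip_force: 39.0
```

Request:
{"fn": "servo_tool", "kwargs": {"plan": [[[0,0,0,0,0.055],[0,0,0,0,0.065],[0,0,0,0,0.085],[0,0,0,0,0.085],[0,0,0.03,0,0.085],[0,0,0.045,0,0.085],[-0.002,0.01,0.03,0,0.075],[-0.004,0.04,0,0,0.064],[-0.004,0.045,0,0,0.064],[-0.004,0.045,0,0,0.064]]]}}

```text
time: 67.0
tool_pos: [555.3, -80.8, 187.7]
tcp_rot: [180.0, -0.1, -3.3]
ft_force: [0.9, 0.9, 0.7]
finger_gap: 63.9
grip_force: 0.0
```

Request:
{"fn": "servo_tool", "kwargs": {"plan": [[[-0.004,0.045,0,0,0.064],[-0.004,0.035,-0.01,0,0.064],[-0.002,0.016,-0.02,0,0.064],[0,0,-0.02,0,0.064],[0,0,0,0,0.064],[0,0,0,0,0.064]]]}}

```text
time: 67.6
tool_pos: [545.3, 14.1, 137.1]
tcp_rot: [180.0, 0.0, -3.2]
ft_force: [0.9, 0.3, 0.6]
finger_gap: 64.0
grip_force: 0.0
```

```bash
python3 - <<'E'
from h import *
q=sense();print(q['tool_pos'],q['tcp_rot'])
t=snap('top');print('block',rect(t,rng(t,(8,60,90),(24,140,215)),26,(305,150,395,235)))
E
```

```text
[545.26146292  14.06570332 137.11768627] [ 1.79994597e+02  4.44601704e-02 -3.18332181e+00]
block (569.0, -217.1, 111.7, 62.2, -2.9)
```

Request:
{"fn": "servo_tool", "kwargs": {"plan": [[[0,0,-0.012,0,0.064],[0,0,-0.01,0,0.064],[0,0,0,0,0.05],[0,0,0,0,0.04],[0,0,0,0,0.035],[0,0,0,0,0.035],[0,0,0,0,0.035]]], "force": 40}}

```text
time: 68.35
tool_pos: [545.6, 14.2, 115.3]
tcp_rot: [-180.0, -0.0, -3.2]
ft_force: [0.3, 1.2, -0.9]
finger_gap: 43.0
grip_force: 40.7
```

Request:
{"fn": "servo_tool", "kwargs": {"plan": [[[0,0,0.01,0,0.035],[0,0,0.03,0,0.035],[0.001,0.01,0.03,7.5,0.035],[0.0015,0.025,0,7.5,0.035],[0.0015,0.025,0,7.5,0.035],[0.0015,0.025,0,7.5,0.035],[0.0015,0.025,0,7.5,0.035],[0.0015,0.025,0,7.5,0.035],[0.0015,0.025,0,7.5,0.035],[0.0015,0.025,0,7.5,0.035]]]}}

```text
time: 69.35
tool_pos: [557.1, 200.3, 186.0]
tcp_rot: [180.0, -0.0, 57.1]
ft_force: [0.8, -1.3, -0.3]
finger_gap: 43.5
grip_force: 40.9
```

Request:
{"fn": "servo_tool", "kwargs": {"plan": [[[0.0015,0.025,0,7.5,0.035],[0.0015,0.018,0,7.5,0.035],[0.0015,0.015,0,7.5,0.035],[0.001,0.01,0,7.5,0.035],[0,0,0,8.4,0.035],[0,0,0,0,0.035],[0,0,0,0,0.035],[0,0,0,0,0.035]]]}}

```text
time: 70.15
tool_pos: [562.5, 266.9, 185.3]
tcp_rot: [180.0, -0.0, 95.0]
ft_force: [0.2, -0.7, -0.7]
finger_gap: 43.2
grip_force: 40.9
```

Request:
{"fn": "servo_tool", "kwargs": {"plan": [[[0.001,0.001,-0.02,0.3,0.035],[0,0,-0.03,0,0.035],[0,0,-0.025,0,0.035],[0,0,-0.015,0,0.035],[0,0,-0.006,0,0.035],[0,0,-0.001,0,0.035],[0,0,0,0,0.035],[0,0,0,0,0.035]]]}}

```text
time: 70.95
tool_pos: [564.5, 268.5, 89.7]
tcp_rot: [179.9, -0.0, 95.5]
ft_force: [-0.0, -0.1, -0.5]
finger_gap: 43.5
grip_force: 40.9
```

Request:
{"fn": "servo_tool", "kwargs": {"plan": [[[0,0,-0.001,0,0.035],[0,0,-0.001,0,0.035],[0,0,0,0,0.035]]]}}

```text
time: 71.25
tool_pos: [563.4, 268.2, 86.1]
tcp_rot: [180.0, -0.0, 95.5]
ft_force: [-0.6, -0.1, -1.3]
finger_gap: 43.2
grip_force: 40.9
```

Request:
{"fn": "servo_tool", "kwargs": {"plan": [[[0,0,0,0,0.045],[0,0,0,0,0.06],[0,0,0,0,0.06],[0,0,0.03,0,0.06],[0,0,0.04,0,0.06],[0,0,0.04,0,0.062],[0,0,0.04,0,0.062],[-0.03,-0.03,0.03,0,0.062],[-0.03,-0.03,0.03,0,0.062],[-0.03,-0.03,0,0,0.062]]]}}

```text
time: 72.25
tool_pos: [476.6, 180.3, 298.9]
tcp_rot: [179.5, -0.1, 95.6]
ft_force: [0.5, -1.0, 1.5]
finger_gap: 61.6
grip_force: 0.0
```

Request:
{"fn": "servo_tool", "kwargs": {"plan": [[[-0.03,-0.035,0,0,0.062],[-0.03,-0.035,0,0,0.062],[0.01,-0.045,0,0,0.062],[0.02,-0.045,0,0,0.062],[0.02,-0.045,0,0,0.062],[0,-0.045,0,0,0.062],[0,-0.045,0,0,0.062],[0,-0.045,0,0,0.062],[0,0,0,0,0.062],[0,0,0,0,0.062]]]}}

```text
time: 73.25
tool_pos: [465.4, -160.5, 293.7]
tcp_rot: [-180.0, -0.0, 95.4]
ft_force: [0.2, 0.8, 0.3]
finger_gap: 62.1
grip_force: 0.0
```

```bash
python3 - <<'E'
from h import *
s=snap('top','t9');print(sense()['tool_pos'])
for n,lo,hi,z,roi in [('blue',(100,120,60),(118,255,255),40,(125,150,205,190)),('black',(0,0,0),(180,120,75),40,(128,182,200,208)),('white',(0,0,215),(180,30,255),40,(133,205,202,236)),('block',(8,60,90),(24,140,215),26,(305,150,395,235)),('stand',(15,60,150),(30,160,255),59,(212,155,300,245))]:print(n,rect(s,rng(s,lo,hi),z,roi))
cv2.imwrite('pics/t9c.png',cv2.resize(s['frame'][95:275,110:400],None,fx=2.7,fy=2.7))
E
```

```text
[ 465.58811191 -159.45098972  293.68615849]
blue (638.0, 277.6, 159.0, 44.7, -84.5)
black (562.7, 269.8, 159.7, 45.4, -84.5)
white (491.9, 264.9, 159.3, 43.4, -83.4)
block (453.0, -351.5, 2.8, 0.0, -2.0)
stand (544.1, 16.8, 187.7, 67.0, -3.4)
```

View pics/t9c.png

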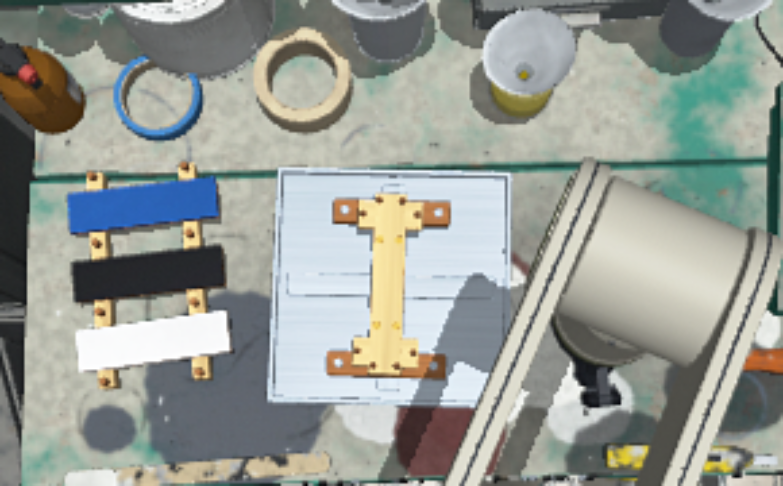

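All three panels lie in their bays at (145,205), (148,273) and (153,340). The stand is square in the tray, and the tape, jar and cutter have not moved. The arm hides the block here, but it was measured flat at (569,-217) after I set it down. Handing in.

```bash
python3 -c "
from bench import r
print(r.hand_in())"
```

```text
the job is handed in; nothing more can be done
None
```

I handed the job in at about 73 s with the stand square and firm in the tray, the white, blue and black panels scuffed in that order and back face up in the rack, and the block flat on the worktop clear of the tray; the hand-in returned no verdict, one rubbing pass on white briefly reached about 23 N (over the 15 N target, under the 45 N limit), and the arm hid the block in my last picture, so its position comes from the measurement just after I set it down.

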